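# Load the drying booth by its winch hoist

### The job

Load the drying booth: lift the crank's drop pawl by its grip and let the crank turn back slowly under the load, never letting it run, until the carriage is fully down. Push every desiccant canister that stands on the table down into a bayonet socket of the lowered carriage (any socket) and twist it a quarter turn clockwise to its stop to lock it. Then wind the carriage back up fully home into the booth and leave it hanging on the dropped pawl.

Things in the scene. Friction and masses are not known exactly. Their poses are not given: they have to be found in the camera images.
- crank (a joint): crank angle, rad: 0 at the start (carriage home in the booth, pawl in the home notch), grows counter-clockwise from above as the carriage comes down; down at the stop at 7.85 (1.25 turns). Clockwise raises; stop at -0.3, just past the home notch. With the pawl up the load turns it counter-clockwise with 0.26 to 0.35 N m (3 to 5 N at the grip). Over 4 rad/s counter-clockwise is running away
- pawl (a joint): height of the drop pawl, m: 0 down in a notch, 0.016 at its upper stop; clear of the teeth above 0.010. A spring and its weight press it down with 4 to 6 N; it drops when let go. 16 teeth, one each 0.393 rad: pawl down, the crank turns clockwise only (the pawl and grip ride 9 mm up each ramp)
- crank_grip (a point): centre of the crank's upright black grip, 32 mm across, 57 mm tall, its lower end 29 mm below this point and 10 mm above the crank arm. The pawl pin hangs from the grip: lifting the grip lifts the pawl. The grip spins freely on its own axis, stands 80 mm from the crank's axis and circles with the crank
- crank_axis (a point): point on the upright axis of the crank, 108 mm above the table, level with the grip's centre when the pawl is down. Fixed base below: 194 mm across, 45 mm high, teeth to 54 mm; crank arm at 59 to 69 mm, hub of 40 mm to 74 mm
- socket_1 (a point): right-hand bayonet socket (next to the winch): where the centre of its floor stands with the carriage down (fixed point, 40 mm above the table), z up, x to the booth. Opening 48 mm across in a lip 9 to 15 mm above the floor, with two slots 13 mm wide along +y and -y for the lugs. Canister stands on the floor when home (centre 50 mm up), then turns clockwise from above, under the lip, 90 degrees to a stop; other way blocked
- socket_2 (a point): middle socket, like socket_1, 95 mm from the others. All three ride on the carriage, always level, at home in the booth 180 mm farther along x and 80 mm higher than these points. The booth is 296 mm high; its front is 130 mm beyond these points
- socket_3 (a point): left-hand socket, like socket_1 (its place with the carriage down)
- canister_1_mid (a point): centre of an upright aluminium desiccant canister, 50 mm above its underside, z up; 103 mm tall, 0.2 kg. Spigot 44 mm across and 20 mm high, with two lugs at its foot reaching 30 mm from the axis along +y and -y (9 mm wide, 6 mm high); body 60 mm across, 20 to 70 mm up; on top a black grip wing 14 mm thick along x, 50 mm long along y (as the lugs), 70 to 103 mm up. May be absent
- canister_2_mid (a point): centre of another canister, of the same shape, size and axes as canister_1. Each canister stands loose on the table at the start, at any yaw; one may be absent
- canister_3_mid (a point): centre of another canister, of the same shape, size and axes as canister_1. Each canister stands loose on the table at the start, at any yaw; one may be absent
Not all that is in view belongs to the job. What is shaped like the part that bears canister_1_mid but brown is not meant. What is shaped like the part that bears canister_2_mid but turquoise is not meant.

How it is judged:
By the outcome, as a careful person would: the job done as asked, in the order asked, and still so for the second after the job is handed in, with the robot touching nothing.
Of canister_1, canister_2, canister_3 only 2 to 3 are there at a start; the rules pass over those that are not, and their reading is None.
At some moment in a run one of canister_1, canister_2, canister_3 may be knocked a few centimetres aside while the robot is not near it.
It also fails if it takes over 200 s, if anything falls off the work surface, if the arm or the gripper's body presses on something with over 40 N, if the wrist force passes 120 N, or if a joint passes its speed limit or range.

### The arm

A 7-joint arm with a two-finger parallel gripper is mounted at the origin on a cart in front of the work surface, level with it; the furniture and walls round the work are solid. World frame = base frame: x ahead of the robot, y to its left, z up, the work surface at z = 0. Lengths are in m, angles in degrees, forces in N, time in s.
With the tool pointing down it reaches from about 0.425 to 0.875 m from the base axis. Payload 4.7 kg.
Tool frame: the origin (TCP) lies at the very end of the fingers, on their centre line; the grasp point (between the pads) lies 19 mm behind it; z points along the fingers, y is the direction in which the jaws open and shut (so a half turn about z gives the same grasp; the last joint's range is limited). The gripper opens to 87 mm and grips with 3 to 60 N. Pads are 19 mm wide; open, the fingers measure 117 mm over their backs; the gripper's body (75 mm by 190 mm) begins 51 mm behind the grasp point.
Start: joints at [-74.192, 18.392, -4.016, 83.108, 1.295, 78.541, -3.26], TCP at [0.168, 0.628, 0.223] pointing down, gripper open.
Joint ranges: [-163.93, 163.93], [-17.29, 119.83], [-79.2, 71.16], [3.27, 140.29], [-89.18, 269.18], [5.43, 117.66], [-154.24, 154.24]. Speed limits (degrees/s): [147.25, 147.25, 180, 180, 180, 180, 180].

### API

Orientations are given as [roll, pitch, yaw] about the fixed x, y, z axes, in that order (R = Rz(yaw) Ry(pitch) Rx(roll)).
In Python, from cell import * gives the robot as it stands.
- The arm moves only by the tool drive_tool, never from a script. Its argument "moves" is text: rows parted by semicolons, each of 5 numbers parted by spaces: the shift along the tool's x, y, z in m, then the turn about the tool's z in degrees, then the gripper's target within -1 to 1 (fully open at 1, half-way at 0, shut at -1). In form: x y z yaw fingers; .... A call has exactly 8 rows; each row is the pose to reach, as a shift and turn from the pose commanded when the call began, along the tool's axes at that moment; what a row does not reach only later rows make up. A row lasts 1/10 s, in which the tool goes at most 50 mm and 8.59 degrees, less where a joint would pass 70% of its speed; a pose out of reach is approached as far as the arm can. A call with a gripper value outside its range is refused whole. The fingers move at their own pace and stop on an object; "grip_force" is the grip in N (left out, the last holds). Time passes only in rows, so rows that repeat a pose let the fingers close, or fill a call up. It gives the time, the measured TCP pose, the force and the opening at its end, in the units of the state.
- get_obs(): the state, without advancing time (a new reading comes with each control period).
- read_camera(name): name is "side" or "top"; returns (picture, depth): 400x640x3 uint8, red, green, blue; 400x640 float32, m along the optical axis (not along the pixel's ray), 0 where there is no reading.
- calibration(name): a dict with "intrinsics" (3x3 intrinsics, pixels), "cam_to_world" (4x4, takes a point from camera to world coordinates). Camera axes: x right, y up, looking along -z (the intrinsics and any distortion apply to the point x, -y, -z); pixel columns grow to the right and rows downward; lengths in m; the calibration is good to about 2 mm. A picture is of the moment at which its call begins. calibration takes no time and is no camera call.
- sign_off(): hands the job in, once; it reports no verdict.
Trained networks look in the newest picture that a camera, given by its name, has taken for a name from the list of things; names that differ only in an ending like _2 or _b are one class to them, and where a whole thing is asked for, a point or a joint stands for the part that bears it (a point fixed in the world has none). Each returns a list of dicts, best first, with "conf" (0 to 1); they miss things now and then, are a little off and sometimes report something else, mostly with a low value. They report only what shows in the picture. A call takes as long as a camera call. They do not tell look-alikes from the thing itself.
- search_frame(camera, name): "uv" ([column, row] in pixels, amid what is visible of it).
- pinpoint(camera, name): "uv" ([column, row] in pixels: a listed point, or the origin of a listed thing).
The state is a dict: "time_s": time; "qpos": joint angles; "joint_velocities": joint speeds; "effort": joint torques, N m; "tool_pos": TCP position; "tool_rot": TCP orientation; "force": force on the tool from outside, world axes, zero at the start; "wrist_torque": the same for the moment, N m; "grip_width": finger opening in m.
Only numpy, scipy, OpenCV 4.12 (cv2) and the standard library are available. Lean on these libraries where they do the work, as an engineer would, in place of code of your own. Each camera call takes 0.05 s, during which the arm holds its last target. There are 200 camera calls.

## Working session

There is one attempt and no reset: what is moved stays moved. The work goes in short steps, Python scripts to look and compute and a tool call to move; the robot and the scene stay as the last step left them, time stands still between calls to the robot, and variables do not carry over. Pictures are saved under pics/ and viewed, about 12 in all and at most 16, crops included, and the job is handed in when it is done.

Besides the shell and the picture viewer there is one more tool, called after "Emit:" as a command line: name --argument value ..., lists and objects as JSON in quotes. drive_tool: Moves the arm, as the interface text tells. Its arguments: {"type":"object","properties":{"moves":{"type":"string"},"grip_force":{"type":"number"}},"required":["moves"]}

```bash
ls; mkdir -p pics; cat > h.py <<'E'
from cell import *
import numpy as np, cv2
def save(cam,fn,crop=None,scale=1):
    p,d=read_camera(cam); im=p[:,:,::-1]
    if crop: im=im[crop[1]:crop[3],crop[0]:crop[2]]
    cv2.imwrite('pics/'+fn,cv2.resize(im,None,fx=scale,fy=scale,interpolation=cv2.INTER_CUBIC)); return p,d
def w(cam,u,v,d):
    c=calibration(cam);K=np.array(c['intrinsics']);T=np.array(c['cam_to_world'])
    x=(u-K[0,2])/K[0,0]*d;y=(v-K[1,2])/K[1,1]*d
    return (T@np.array([x,-y,-d,1]))[:3]
def ray(cam,u,v):
    c=calibration(cam);T=np.array(c['cam_to_world']);o=T[:3,3];r=w(cam,u,v,1.)-o
    return o,r/np.linalg.norm(r)
def atz(cam,u,v,z):
    o,r=ray(cam,u,v);return o+r*(z-o[2])/r[2]
def tri(a,b):
    (o1,r1),(o2,r2)=a,b
    A=np.stack([r1,-r2],1);s=np.linalg.lstsq(A,o2-o1,rcond=None)[0]
    p,q=o1+r1*s[0],o2+r2*s[1];return (p+q)/2,np.linalg.norm(p-q)
E
python3 - <<'E'
from h import *
np.set_printoptions(precision=3,suppress=True)
o=get_obs();print(o)
for c in('top','side'):
    save(c,c+'0.png');print(c,calibration(c))
    for n in('crank_grip','crank_axis','socket_1','socket_2','socket_3','canister_1_mid'):
        print(n,[(np.round(r['uv'],1),round(r['conf'],2)) for r in pinpoint(c,n)])
E
```

```text
pics
{'time_s': 0.0, 'qpos': array([-74.192,  18.44 ,  -4.016,  83.175,   1.293,  78.541,  -3.259]), 'joint_velocities': array([-0.035, -0.074, -0.06 , -0.135,  0.054, -0.029,  0.093]), 'effort': array([  0.001, -49.128,  -0.403, -31.254,  -0.064,   0.044,   0.   ]), 'tool_pos': array([0.168, 0.627, 0.221]), 'tool_rot': array([-179.889,    0.004,  165.003]), 'force': array([0.456, 0.761, 0.206]), 'wrist_torque': array([ 0.01 ,  0.009, -0.043]), 'grip_width': 0.08678494787355857}
top {'intrinsics': array([[376.182,   0.   , 326.679],
       [  0.   , 376.182, 204.721],
       [  0.   ,   0.   ,   1.   ]]), 'cam_to_world': array([[-0.005,  0.995, -0.101,  0.423],
       [-1.   , -0.005, -0.004,  0.118],
       [-0.004,  0.101,  0.995,  1.232],
       [ 0.   ,  0.   ,  0.   ,  1.   ]])}
crank_grip [(array([444.6, 235.2]), 0.57), (array([243.6, 198.1]), 0.19)]
crank_axis [(array([435.2, 213.4]), 0.97)]
socket_1 []
socket_2 []
socket_3 []
canister_1_mid [(array([242.8, 200.2]), 0.89), (array([208.7, 201.6]), 0.86)]
side {'intrinsics': array([[501.805,   0.   , 322.581],
       [  0.   , 501.805, 201.308],
       [  0.   ,   0.   ,   1.   ]]), 'cam_to_world': array([[ 0.989,  0.112, -0.1  ,  0.387],
       [-0.148,  0.629, -0.763, -0.894],
       [-0.023,  0.769,  0.638,  0.911],
       [ 0.   ,  0.   ,  0.   ,  1.   ]])}
crank_grip [(array([308.8, 296.1]), 0.76)]
crank_axis [(array([344.9, 288.8]), 0.59), (array([311.8, 296.1]), 0.18)]
socket_1 [(array([356.7, 197.1]), 0.6)]
socket_2 [(array([356.7, 197.1]), 0.6)]
socket_3 [(array([356.7, 197.1]), 0.6)]
canister_1_mid [(array([311.3, 133. ]), 0.97), (array([321.9, 149. ]), 0.72)]
```

View pics/top0.png

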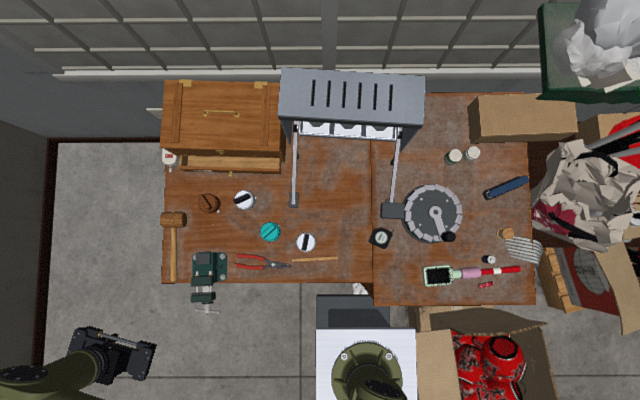

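View pics/side0.png

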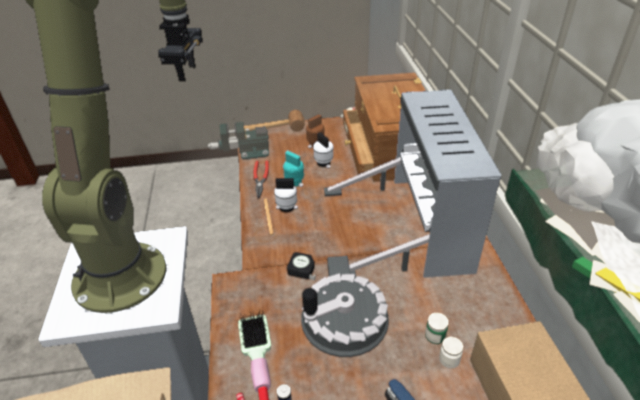

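Top view: two white canisters with black wings at about (244,200) and (306,242); a brown look-alike at (208,202) and a turquoise one at (270,231). The winch is at (433,213) with its grip at (449,237). The carriage is up in the booth, so there are 2 canisters for the job.

```bash
python3 - <<'E'
from h import *
np.set_printoptions(precision=4,suppress=True)
p,d=save('top','top_crop.png',(180,170,480,260),2.6)
ps,ds=read_camera('side')
K=calibration('top')['intrinsics'];T=np.array(calibration('top')['cam_to_world'])
def cloud(cam,d):
    c=calibration(cam);K=np.array(c['intrinsics']);T=np.array(c['cam_to_world'])
    v,u=np.mgrid[:400,:640];P=np.stack([(u-K[0,2])/K[0,0]*d,-(v-K[1,2])/K[1,1]*d,-d,np.ones_like(d)],-1)@T.T
    return P[...,:3]
P=cloud('top',d);Ps=cloud('side',ds)
def wing(P,p,c,r,z0,z1):
    m=(np.hypot(P[...,0]-c[0],P[...,1]-c[1])<r)&(P[...,2]>z0)&(P[...,2]<z1)
    Q=P[m];return Q,p[m]
for nm,(u,v),(us,vs) in(('A',(244,200),(322,150)),('B',(306,242),(285,193)),('grip',(449,237),(310,300))):
    c=atz('top',u,v,.09)
    print(nm,c,'tri',tri(ray('top',u,v),ray('side',us,vs)))
    for cn,PP,pp in(('top',P,p),('side',Ps,ps)):
        Q,col=wing(PP,pp,c,.045,.085,.16)
        if len(Q)<5:continue
        mean=Q.mean(0);e=np.linalg.svd(Q[:,:2]-mean[:2],full_matrices=False)
        r=cv2.minAreaRect(Q[:,:2].astype(np.float32)*1000)
        print(cn,len(Q),mean,'zmax',np.percentile(Q[:,2],[50,95]),'dir',np.degrees(np.arctan2(e[2][0][1],e[2][0][0]))%180,e[1],r)
        if nm!='grip':
            Q,col=wing(PP,pp,c,.045,.055,.08); print('  body',len(Q),Q.mean(0))
print('winch axis tri',tri(ray('top',435.2,213.4),ray('side',344.9,288.8)), atz('top',435.2,213.4,.074))
# hub centre / base circle from top cloud: points z 0.03..0.056 near
c=atz('top',433,213,.05);m=(np.hypot(P[...,0]-c[0],P[...,1]-c[1])<.12)&(P[...,2]>.03)&(P[...,2]<.057)
print('base circle',cv2.minEnclosingCircle(P[m][:,:2].astype(np.float32)))
E
```

```text
A [0.5545 0.375  0.09  ] tri (array([0.5585, 0.3848, 0.0465]), np.float64(0.002034458537200445))
top 92 [0.5597 0.382  0.1011] zmax [0.1024 0.1061] dir 115.7829322924114 [0.1415 0.042 ] ((560.6103515625, 383.2022705078125), (14.500856399536133, 50.28727340698242), 25.16925811767578)
  body 204 [0.5579 0.378  0.0685]
side 95 [0.5587 0.3736 0.0962] zmax [0.0982 0.1034] dir 116.04420443245209 [0.1599 0.0413] ((558.9329223632812, 376.95269775390625), (17.146507263183594, 57.34443664550781), 22.58323860168457)
  body 187 [0.556  0.3653 0.0667]
B [0.4258 0.1852 0.09  ] tri (array([0.4256, 0.1875, 0.0512]), np.float64(0.0004441487569872133))
top 80 [0.427  0.1885 0.1018] zmax [0.1025 0.1052] dir 167.50504118945818 [0.1278 0.0374] ((426.63629150390625, 188.7584228515625), (13.936871528625488, 49.02611541748047), 78.58780670166016)
  body 222 [0.4271 0.1877 0.0682]
side 142 [0.4254 0.1809 0.0964] zmax [0.0979 0.1041] dir 168.20167936826962 [0.1765 0.0483] ((425.491943359375, 182.8056640625), (17.18622398376465, 49.499305725097656), 78.83194732666016)
  body 237 [0.425  0.1705 0.0672]
grip [ 0.4387 -0.247   0.09  ] tri (array([ 0.4398, -0.2407,  0.1097]), np.float64(0.0027546437818048927))
top 139 [ 0.441  -0.2318  0.1253] zmax [0.1322 0.1379] dir 37.52987325467063 [0.0996 0.0983] ((441.0075988769531, -235.829345703125), (29.985004425048828, 29.675748825073242), 83.5185546875)
side 373 [ 0.4395 -0.2489  0.118 ] zmax [0.123  0.1363] dir 178.2764562831528 [0.1658 0.1327] ((438.7108154296875, -244.23617553710938), (28.460716247558594, 31.314186096191406), 65.62185668945312)
winch axis tri (array([ 0.5147, -0.208 ,  0.0908]), np.float64(0.008760480160555693)) [ 0.5116 -0.2123  0.074 ]
base circle ((0.5173749923706055, -0.19830811023712158), 0.10618201643228531)
```

View pics/top_crop.png

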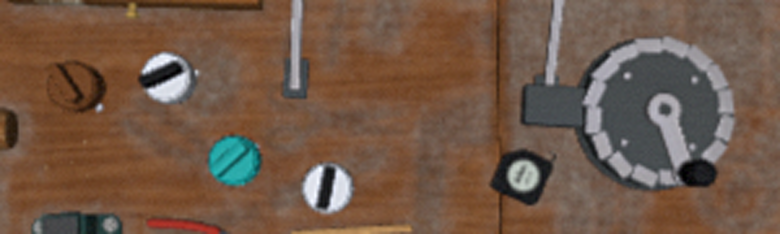

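Wing directions and the winch agree with the given sizes (wing 14x50, hub to grip 79 mm). Next I check rail and booth heights for clearance.

```bash
cat >> h.py <<'E'
def cloud(cam,d):
    c=calibration(cam);K=np.array(c['intrinsics']);T=np.array(c['cam_to_world'])
    v,u=np.mgrid[:400,:640];P=np.stack([(u-K[0,2])/K[0,0]*d,-(v-K[1,2])/K[1,1]*d,-d,np.ones_like(d)],-1)@T.T
    return P[...,:3]
E
python3 - <<'E'
from h import *
np.set_printoptions(precision=3,suppress=True,linewidth=150)
p,d=read_camera('top');P=cloud('top',d)
for u,v in((397,162),(400,145),(394,190),(392,210),(404,130),(295,150),(294,200),(292,120),(418,120),(380,240),(435,212)): print((u,v),P[v,u])
# height max map around winch 3cm grid
X=np.arange(.38,.8,.04);Y=np.arange(.2,-.36,-.04)
print('Y',Y)
for x in X[::-1]:
    r=[]
    for y in Y:
        m=(abs(P[...,0]-x)<.02)&(abs(P[...,1]-y)<.02);r.append(P[m][:,2].max() if m.any() else np.nan)
    print(round(x,2),np.array(r))
print(w('top',435.3,211.5,d[211,435]),atz('top',435.3,211.5,.074),atz('top',448.5,236.5,.137))
E
```

```text
(397, 162) [ 0.672 -0.097  0.08 ]
(400, 145) [ 0.743 -0.12   0.017]
(394, 190) [ 0.595 -0.1    0.002]
(392, 210) [ 0.526 -0.086  0.036]
(404, 130) [ 0.776 -0.123  0.075]
(295, 150) [0.71  0.22  0.087]
(294, 200) [0.562 0.228 0.021]
(292, 120) [0.746 0.212 0.268]
(418, 120) [ 0.735 -0.114  0.294]
(380, 240) [ 0.431 -0.047  0.03 ]
(435, 212) [ 0.516 -0.21   0.079]
Y [ 0.2   0.16  0.12  0.08  0.04 -0.   -0.04 -0.08 -0.12 -0.16 -0.2  -0.24 -0.28 -0.32 -0.36]
0.78 [0.302 0.301 0.302 0.3   0.301 0.301 0.301 0.301 0.3   0.005 0.006 0.006 0.006 0.521 0.578]
0.74 [0.301 0.301 0.3   0.3   0.3   0.301 0.301 0.301 0.3   0.006 0.006 0.006 0.007 0.055 0.529]
0.7 [0.093 0.007 0.006 0.006 0.006 0.006 0.005 0.102 0.104 0.007 0.007 0.008 0.058 0.061 0.056]
0.66 [0.073 0.006 0.006 0.007 0.006 0.005 0.007 0.087 0.006 0.005 0.008 0.005 0.054 0.004 0.005]
0.62 [0.005 0.006 0.005 0.007 0.007 0.006 0.005 0.069 0.006 0.046 0.06  0.054 0.008 0.007 0.005]
0.58 [0.016 0.008 0.007 0.007 0.005 0.008 0.006 0.049 0.047 0.059 0.058 0.057 0.056 0.006 0.006]
0.54 [0.013 0.006 0.005 0.005 0.006 0.007 0.041 0.041 0.057 0.057 0.076 0.071 0.058 0.05  0.007]
0.5 [0.007 0.007 0.007 0.007 0.008 0.009 0.039 0.041 0.056 0.056 0.079 0.074 0.056 0.051 0.005]
0.46 [0.108 0.101 0.007 0.007 0.007 0.028 0.033 0.032 0.053 0.056 0.073 0.143 0.058 0.006 0.007]
0.42 [0.109 0.079 1.232 0.005 0.005 0.032 0.033 0.031 0.006 0.051 0.057 0.141 0.006 0.007 0.006]
0.38 [0.066 0.011 0.01  0.012 0.009 0.005 0.006 0.007 0.007 0.005 0.005 0.006 0.006 0.006 0.053]
[ 0.518 -0.213  0.073] [ 0.517 -0.213  0.074] [ 0.439 -0.231  0.137]
```

```bash
cat >> h.py <<'E'
from scipy.spatial.transform import Rotation as Rn
def toolx(): 
    o=get_obs();R=Rn.from_euler('xyz',o['tool_rot'],degrees=True).as_matrix();return o,np.degrees(np.arctan2(R[1,0],R[0,0])),R
def rows(pts,g,yaws=None,ref=None):
    """world target points (8) -> rows; yaws = world yaw of tool x per row"""
    o,y0,_=toolx();p0=o['tool_pos']if ref is None else np.array(ref);y=np.radians(y0)
    X=np.array([np.cos(y),np.sin(y),0]);Y=np.array([np.sin(y),-np.cos(y),0]);out=[]
    for i,p in enumerate(pts):
        d=np.array(p)-p0;t=0 if yaws is None else (y0-yaws[i]+180)%360-180
        out.append('%.4f %.4f %.4f %.1f %s'%(X@d,Y@d,-d[2],t,g))
    print('; '.join(out))
E
```

Emit:
drive_tool --moves "-0.04 -0.012 -0.01 8 1; -0.08 -0.025 -0.02 16 1; -0.12 -0.037 -0.03 24 1; -0.16 -0.05 -0.04 32 1; -0.2 -0.062 -0.05 40 1; -0.24 -0.074 -0.06 48 1; -0.28 -0.087 -0.07 56 1; -0.318 -0.099 -0.08 64 1"

```text
time_s: 1.65
tool_pos: [0.4513, 0.4486, 0.3033]
tool_rot: [180.0, -0.0, 100.6]
force: [-0.0, 0.9, -0.7]
grip_width: 0.0868
```

Emit:
drive_tool --moves "-0.05 0.004 0 1.4 1; -0.1 0.008 0 2.8 1; -0.15 0.012 0 4 1; -0.2 0.016 0 5.5 1; -0.25 0.02 0 7 1; -0.3 0.024 0 8.2 1; -0.35 0.027 0 9.5 1; -0.395 0.03 0 11 1"

```text
time_s: 2.45
tool_pos: [0.5549, 0.0653, 0.303]
tool_rot: [179.9, -0.0, 89.9]
force: [0.8, 0.5, 0.2]
grip_width: 0.087
```

```bash
python3 - <<'E'
from h import *
o,y,_=toolx();print(o['tool_pos'],y,o['qpos'])
a=o['tool_pos'];b=np.array([.44,-.235,.215])
rows([a+(b-a)*min(1,(i+1)/7) for i in range(8)],1)
E
```

```text
[0.55487741 0.06531643 0.30304476] 89.89787401062574 [-36.68649758   5.55348835  29.66209316  90.08178919  -2.77578762
  85.03112271  -7.00476609]
-0.0429 -0.0163 0.0126 0.0 1; -0.0859 -0.0327 0.0252 0.0 1; -0.1288 -0.0490 0.0377 0.0 1; -0.1717 -0.0653 0.0503 0.0 1; -0.2147 -0.0817 0.0629 0.0 1; -0.2576 -0.0980 0.0755 0.0 1; -0.3005 -0.1143 0.0880 0.0 1; -0.3005 -0.1143 0.0880 0.0 1
```

Emit:
drive_tool --moves "-0.043 -0.016 0.012 0 1; -0.086 -0.032 0.025 0 1; -0.129 -0.049 0.038 0 1; -0.172 -0.065 0.05 0 1; -0.215 -0.082 0.063 0 1; -0.258 -0.098 0.075 0 1; -0.3 -0.115 0.088 0 1; -0.3 -0.115 0.088 0 1"

```text
time_s: 3.25
tool_pos: [0.4352, -0.2386, 0.2136]
tool_rot: [-179.9, 0.1, 89.4]
force: [-0.3, -0.2, 0.2]
grip_width: 0.0869
```

```bash
python3 - <<'E'
from h import *
np.set_printoptions(precision=4,suppress=True)
o,y,_=toolx();print(o['tool_pos'],y,o['qpos'])
p,d=save('side','side1.png',(200,180,480,390),2.5)
P=cloud('side',d)
m=(np.hypot(P[...,0]-.44,P[...,1]+.237)<.035)&(P[...,2]>.085)&(P[...,2]<.142)
Q=P[m];print(len(Q),Q.mean(0),np.percentile(Q,[2,98],axis=0))
# least squares circle r=16
from scipy.optimize import least_squares
s=Q[Q[:,2]<.13]
print(least_squares(lambda c:np.hypot(s[:,0]-c[0],s[:,1]-c[1])-.016,[.44,-.237],loss='soft_l1',f_scale=.002).x)
print([(r['uv'],r['conf']) for r in pinpoint('side','crank_grip')])
E
```

```text
[ 0.4352 -0.2386  0.2136] 89.36441713994813 [-20.7845  -1.8444  46.0347 106.482    1.4977  74.881   24.207 ]
372 [ 0.4394 -0.249   0.1182] [[ 0.4251 -0.2573  0.0865]
 [ 0.4549 -0.2324  0.1375]]
[ 0.4401 -0.2399]
[([308.7, 298.4], 0.66)]
```

View pics/side1.png

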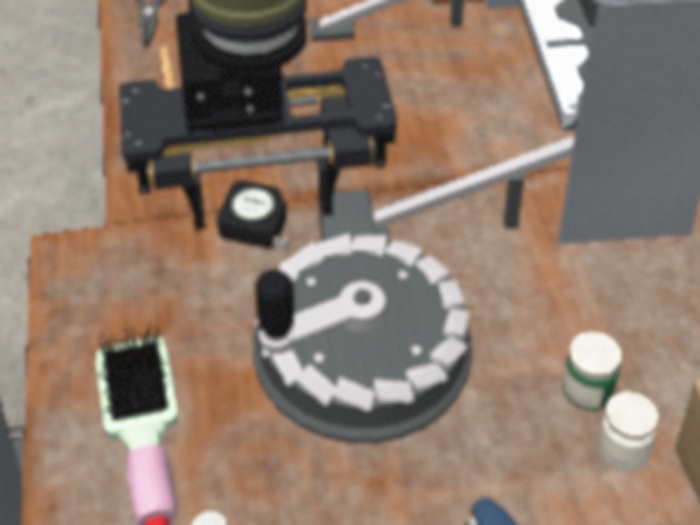

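Picture: the gripper stands open over the grip, which is at crop (276,303) on the arm running from the hub at (362,297). The jaws straddle it along x. Descending.

Emit:
drive_tool --moves "0.002 0.004 0.02 0 1; 0.002 0.004 0.04 0 1; 0.002 0.004 0.06 0 1; 0.002 0.004 0.08 0 1; 0.002 0.004 0.1 0 1; 0.002 0.004 0.115 0 1; 0.002 0.004 0.123 0 1; 0.002 0.004 0.123 0 1"

```text
time_s: 4.15
tool_pos: [0.4437, -0.2287, 0.0908]
tool_rot: [-179.9, -0.0, 90.1]
force: [-0.0, 0.4, 0.7]
grip_width: 0.087
```

Emit:
drive_tool --moves "0 0 0 0 -0.5; 0 0 0 0 -0.5; 0 0 0 0 -0.5; 0 0 0 0 -0.5; 0 0 0 0 -0.5; 0 0 0 0 -0.5; 0 0 0 0 -0.5; 0 0 0 0 -0.5" --grip_force 40

```text
time_s: 4.95
tool_pos: [0.441, -0.2301, 0.0912]
tool_rot: [-179.7, -0.1, 90.0]
force: [-9.1, 0.6, 9.2]
grip_width: 0.0308
```

The grasp is a few mm off centre (the measured pose lags at the end of a call), so I regrip centred.

Emit:
drive_tool --moves "0 0 0 0 0; 0 0 0 0 0; 0 0 0 0 0; -0.006 -0.002 0 0 0; -0.006 -0.002 0 0 0; -0.006 -0.002 0 0 0; -0.006 -0.002 0 0 0; -0.006 -0.002 0 0 0"

```text
time_s: 5.75
tool_pos: [0.4417, -0.236, 0.0915]
tool_rot: [180.0, -0.0, 90.0]
force: [1.3, 0.6, -0.0]
grip_width: 0.0435
```

Emit:
drive_tool --moves "0 0 0 0 -0.5; 0 0 0 0 -0.5; 0 0 0 0 -0.5; 0 0 0 0 -0.5; 0 0 0 0 -0.5; 0 0 0 0 -0.5; 0 0 0 0 -0.5; 0 0 0 0 -0.5"

```text
time_s: 6.55
tool_pos: [0.4408, -0.236, 0.0914]
tool_rot: [-179.9, -0.0, 90.0]
force: [-5.0, 2.1, 4.8]
grip_width: 0.0308
```

```bash
python3 - <<'E'
from h import *
np.set_printoptions(precision=4,suppress=True)
o=get_obs();print(o['tool_pos'],o['force'],o['wrist_torque'],o['qpos'])
E
```

```text
[ 0.4408 -0.236   0.0914] [-4.9938  2.0718  4.8327] [ 0.0876  1.3314 -0.0275] [-18.4248   7.8838  46.7891 114.3953  -6.5846  60.4512  31.3491]
```

Emit:
drive_tool --moves "0 -0.001 -0.002 0 -0.5; 0 -0.001 -0.004 0 -0.5; 0 -0.001 -0.006 0 -0.5; 0 -0.001 -0.008 0 -0.5; 0 -0.001 -0.01 0 -0.5; 0 -0.001 -0.012 0 -0.5; 0 -0.001 -0.0135 0 -0.5; 0 -0.001 -0.0135 0 -0.5"

```text
time_s: 7.35
tool_pos: [0.4407, -0.2363, 0.1052]
tool_rot: [180.0, 0.0, 90.0]
force: [-0.2, -3.3, -4.5]
grip_width: 0.0311
```

```bash
cat >> h.py <<'E'
def arc(a0,step,n=8,r=.08,g='-0.5'):
    u=lambda a:r*np.array([np.cos(a),np.sin(a)])
    out=[]
    for k in range(1,9):
        d=u(a0+step*min(k,n))-u(a0);out.append('%.4f %.4f 0 0 %s'%(d[1],d[0],g))
    print('; '.join(out))
E
python3 - <<'E'
from h import *
np.set_printoptions(precision=4,suppress=True)
o=get_obs();print(o['tool_pos'],o['force'],o['wrist_torque'])
a=np.radians(197.1)
for i in range(3): arc(a+i*.8,.1)
E
```

```text
[ 0.4407 -0.2363  0.1052] [-0.2179 -3.283  -4.5467] [-0.937   0.1873  0.0154]
-0.0075 0.0027 0 0 -0.5; -0.0147 0.0062 0 0 -0.5; -0.0215 0.0104 0 0 -0.5; -0.0279 0.0152 0 0 -0.5; -0.0338 0.0206 0 0 -0.5; -0.0391 0.0266 0 0 -0.5; -0.0437 0.0331 0 0 -0.5; -0.0477 0.0401 0 0 -0.5
-0.0033 0.0073 0 0 -0.5; -0.0058 0.0149 0 0 -0.5; -0.0076 0.0227 0 0 -0.5; -0.0086 0.0306 0 0 -0.5; -0.0087 0.0386 0 0 -0.5; -0.0081 0.0466 0 0 -0.5; -0.0067 0.0545 0 0 -0.5; -0.0045 0.0621 0 0 -0.5
0.0029 0.0074 0 0 -0.5; 0.0066 0.0145 0 0 -0.5; 0.0110 0.0212 0 0 -0.5; 0.0160 0.0275 0 0 -0.5; 0.0216 0.0332 0 0 -0.5; 0.0278 0.0383 0 0 -0.5; 0.0344 0.0427 0 0 -0.5; 0.0414 0.0465 0 0 -0.5
```

Emit:
drive_tool --moves "-0.0075 0.0027 0 0 -0.5; -0.0147 0.0062 0 0 -0.5; -0.0215 0.0104 0 0 -0.5; -0.0279 0.0152 0 0 -0.5; -0.0338 0.0206 0 0 -0.5; -0.0391 0.0266 0 0 -0.5; -0.0437 0.0331 0 0 -0.5; -0.0477 0.0401 0 0 -0.5"

```text
time_s: 8.15
tool_pos: [0.4817, -0.2842, 0.1051]
tool_rot: [180.0, 0.0, 90.0]
force: [1.2, -2.4, -5.1]
grip_width: 0.031
```

Emit:
drive_tool --moves "-0.0033 0.0073 0 0 -0.5; -0.0058 0.0149 0 0 -0.5; -0.0076 0.0227 0 0 -0.5; -0.0086 0.0306 0 0 -0.5; -0.0087 0.0386 0 0 -0.5; -0.0081 0.0466 0 0 -0.5; -0.0067 0.0545 0 0 -0.5; -0.0045 0.0621 0 0 -0.5"

```text
time_s: 8.95
tool_pos: [0.544, -0.2877, 0.1051]
tool_rot: [180.0, -0.0, 90.0]
force: [2.9, -2.7, -5.6]
grip_width: 0.0311
```

```bash
python3 - <<'E'
from h import *
np.set_printoptions(precision=4,suppress=True)
o=get_obs();print(o['tool_pos'],o['force'],o['qpos'])
a=np.radians(197.1)
for i in range(2,6): arc(a+i*.8,.1)
E
```

```text
[ 0.544  -0.2877  0.1051] [ 2.8526 -2.6916 -5.6465] [-10.3045  23.471   44.6183  97.7751 -17.8634  66.0909  39.3066]
0.0029 0.0074 0 0 -0.5; 0.0066 0.0145 0 0 -0.5; 0.0110 0.0212 0 0 -0.5; 0.0160 0.0275 0 0 -0.5; 0.0216 0.0332 0 0 -0.5; 0.0278 0.0383 0 0 -0.5; 0.0344 0.0427 0 0 -0.5; 0.0414 0.0465 0 0 -0.5
0.0074 0.0031 0 0 -0.5; 0.0150 0.0054 0 0 -0.5; 0.0229 0.0069 0 0 -0.5; 0.0309 0.0077 0 0 -0.5; 0.0388 0.0076 0 0 -0.5; 0.0468 0.0067 0 0 -0.5; 0.0546 0.0051 0 0 -0.5; 0.0622 0.0027 0 0 -0.5
0.0073 -0.0032 0 0 -0.5; 0.0143 -0.0070 0 0 -0.5; 0.0209 -0.0116 0 0 -0.5; 0.0270 -0.0168 0 0 -0.5; 0.0325 -0.0226 0 0 -0.5; 0.0374 -0.0289 0 0 -0.5; 0.0417 -0.0356 0 0 -0.5; 0.0453 -0.0428 0 0 -0.5
0.0028 -0.0075 0 0 -0.5; 0.0049 -0.0152 0 0 -0.5; 0.0062 -0.0231 0 0 -0.5; 0.0067 -0.0311 0 0 -0.5; 0.0065 -0.0391 0 0 -0.5; 0.0054 -0.0470 0 0 -0.5; 0.0035 -0.0548 0 0 -0.5; 0.0009 -0.0623 0 0 -0.5
```

Forces are low and the circle fits. Continuing.

Emit:
drive_tool --moves "0.0029 0.0074 0 0 -0.5; 0.0066 0.0145 0 0 -0.5; 0.0110 0.0212 0 0 -0.5; 0.0160 0.0275 0 0 -0.5; 0.0216 0.0332 0 0 -0.5; 0.0278 0.0383 0 0 -0.5; 0.0344 0.0427 0 0 -0.5; 0.0414 0.0465 0 0 -0.5"

```text
time_s: 9.75
tool_pos: [0.5897, -0.2456, 0.1049]
tool_rot: [-180.0, -0.1, 90.0]
force: [4.8, 1.6, -4.9]
grip_width: 0.0308
```

Emit:
drive_tool --moves "0.0074 0.0031 0 0 -0.5; 0.0150 0.0054 0 0 -0.5; 0.0229 0.0069 0 0 -0.5; 0.0309 0.0077 0 0 -0.5; 0.0388 0.0076 0 0 -0.5; 0.0468 0.0067 0 0 -0.5; 0.0546 0.0051 0 0 -0.5; 0.0622 0.0027 0 0 -0.5"

```text
time_s: 10.55
tool_pos: [0.5914, -0.1837, 0.1048]
tool_rot: [-179.9, -0.0, 90.0]
force: [0.9, 3.3, -5.8]
grip_width: 0.0314
```

Emit:
drive_tool --moves "0.0073 -0.0032 0 0 -0.5; 0.0143 -0.0070 0 0 -0.5; 0.0209 -0.0116 0 0 -0.5; 0.0270 -0.0168 0 0 -0.5; 0.0325 -0.0226 0 0 -0.5; 0.0374 -0.0289 0 0 -0.5; 0.0417 -0.0356 0 0 -0.5; 0.0453 -0.0428 0 0 -0.5"

```text
time_s: 11.35
tool_pos: [0.5481, -0.1392, 0.1049]
tool_rot: [-180.0, -0.0, 90.0]
force: [-2.0, 3.5, -4.7]
grip_width: 0.031
```

Emit:
drive_tool --moves "0.0028 -0.0075 0 0 -0.5; 0.0049 -0.0152 0 0 -0.5; 0.0062 -0.0231 0 0 -0.5; 0.0067 -0.0311 0 0 -0.5; 0.0065 -0.0391 0 0 -0.5; 0.0054 -0.0470 0 0 -0.5; 0.0035 -0.0548 0 0 -0.5; 0.0009 -0.0623 0 0 -0.5"

```text
time_s: 12.15
tool_pos: [0.4859, -0.1392, 0.105]
tool_rot: [-180.0, 0.0, 90.0]
force: [-3.5, 1.9, -5.2]
grip_width: 0.0309
```

```bash
python3 - <<'E'
from h import *
np.set_printoptions(precision=4,suppress=True)
o=get_obs();print(o['tool_pos'],o['force'],o['qpos'])
a=np.radians(197.1)
for i in range(6,9): arc(a+i*.8,.1)
arc(a+7.2,.08)
E
```

```text
[ 0.4859 -0.1392  0.105 ] [-3.4631  1.863  -5.1883] [-29.4801   7.3216  45.5082 112.9696  -5.8816  62.0357  18.5344]
-0.0034 -0.0072 0 0 -0.5; -0.0075 -0.0141 0 0 -0.5; -0.0122 -0.0206 0 0 -0.5; -0.0176 -0.0265 0 0 -0.5; -0.0235 -0.0318 0 0 -0.5; -0.0300 -0.0366 0 0 -0.5; -0.0368 -0.0407 0 0 -0.5; -0.0441 -0.0440 0 0 -0.5
-0.0076 -0.0026 0 0 -0.5; -0.0153 -0.0045 0 0 -0.5; -0.0233 -0.0056 0 0 -0.5; -0.0312 -0.0058 0 0 -0.5; -0.0392 -0.0053 0 0 -0.5; -0.0471 -0.0040 0 0 -0.5; -0.0548 -0.0019 0 0 -0.5; -0.0623 0.0010 0 0 -0.5
-0.0071 0.0036 0 0 -0.5; -0.0139 0.0079 0 0 -0.5; -0.0202 0.0128 0 0 -0.5; -0.0260 0.0183 0 0 -0.5; -0.0311 0.0244 0 0 -0.5; -0.0357 0.0310 0 0 -0.5; -0.0396 0.0380 0 0 -0.5; -0.0427 0.0454 0 0 -0.5
-0.0020 0.0061 0 0 -0.5; -0.0035 0.0123 0 0 -0.5; -0.0045 0.0186 0 0 -0.5; -0.0050 0.0250 0 0 -0.5; -0.0049 0.0314 0 0 -0.5; -0.0044 0.0378 0 0 -0.5; -0.0033 0.0441 0 0 -0.5; -0.0018 0.0503 0 0 -0.5
```

Emit:
drive_tool --moves "-0.0034 -0.0072 0 0 -0.5; -0.0075 -0.0141 0 0 -0.5; -0.0122 -0.0206 0 0 -0.5; -0.0176 -0.0265 0 0 -0.5; -0.0235 -0.0318 0 0 -0.5; -0.0300 -0.0366 0 0 -0.5; -0.0368 -0.0407 0 0 -0.5; -0.0441 -0.0440 0 0 -0.5"

```text
time_s: 12.95
tool_pos: [0.4426, -0.1837, 0.1051]
tool_rot: [180.0, 0.0, 90.0]
force: [-3.8, -1.7, -5.3]
grip_width: 0.0309
```

Emit:
drive_tool --moves "-0.0076 -0.0026 0 0 -0.5; -0.0153 -0.0045 0 0 -0.5; -0.0233 -0.0056 0 0 -0.5; -0.0312 -0.0058 0 0 -0.5; -0.0392 -0.0053 0 0 -0.5; -0.0471 -0.0040 0 0 -0.5; -0.0548 -0.0019 0 0 -0.5; -0.0623 0.0010 0 0 -0.5"

```text
time_s: 13.75
tool_pos: [0.4446, -0.2461, 0.1052]
tool_rot: [179.9, 0.1, 90.0]
force: [-2.7, -4.1, -5.0]
grip_width: 0.0309
```

Emit:
drive_tool --moves "-0.0071 0.0036 0 0 -0.5; -0.0139 0.0079 0 0 -0.5; -0.0202 0.0128 0 0 -0.5; -0.0260 0.0183 0 0 -0.5; -0.0311 0.0244 0 0 -0.5; -0.0357 0.0310 0 0 -0.5; -0.0396 0.0380 0 0 -0.5; -0.0427 0.0454 0 0 -0.5"

```text
time_s: 14.55
tool_pos: [0.4908, -0.2879, 0.1052]
tool_rot: [179.9, 0.0, 90.0]
force: [0.4, -4.4, -6.0]
grip_width: 0.0309
```

Emit:
drive_tool --moves "-0.0020 0.0061 0 0 -0.5; -0.0035 0.0123 0 0 -0.5; -0.0045 0.0186 0 0 -0.5; -0.0050 0.0250 0 0 -0.5; -0.0049 0.0314 0 0 -0.5; -0.0044 0.0378 0 0 -0.5; -0.0033 0.0441 0 0 -0.5; -0.0018 0.0503 0 0 -0.5"

```text
time_s: 15.35
tool_pos: [0.5399, -0.2889, 0.1049]
tool_rot: [-179.9, -0.0, 90.0]
force: [-6.3, -6.9, -3.7]
grip_width: 0.031
```

```bash
python3 - <<'E'
from h import *
np.set_printoptions(precision=4,suppress=True)
o=get_obs();print(o['tool_pos'],o['force'],o['qpos'])
d=o['tool_pos'][:2]-[.5155,-.2132];print(np.hypot(*d),np.degrees(np.arctan2(d[1],d[0])))
E
```

```text
[ 0.5399 -0.2889  0.1049] [-6.273  -6.8501 -3.7148] [-12.4489  24.0696  47.7311  98.2123 -19.2187  66.3752  40.704 ]
0.0794867517675583 -72.1453653205823
```

The force along x flipped, so the stop is reached at about 288°. Lower the pawl, release, rise and look.

Emit:
drive_tool --moves "0 -0.001 0.004 0 -0.5; 0 -0.001 0.008 0 -0.5; 0 -0.001 0.012 0 -0.5; 0 -0.001 0.0135 0 -0.5; 0 -0.001 0.0135 0 0.2; 0 -0.001 0.0135 0 0.6; 0 -0.001 0.0135 0 1; 0 -0.001 0.0135 0 1"

```text
time_s: 16.15
tool_pos: [0.5385, -0.2888, 0.0916]
tool_rot: [-180.0, -0.1, 90.0]
force: [-0.3, 0.3, -0.1]
grip_width: 0.0554
```

Emit:
drive_tool --moves "0 0 -0.02 0 1; 0 0 -0.05 0 1; 0 0 -0.09 0 1; 0 0 -0.14 0 1; 0 0 -0.18 0 1; 0.03 0 -0.2 0 1; 0.07 0 -0.2 0 1; 0.07 0 -0.2 0 1"

```text
time_s: 16.95
tool_pos: [0.5405, -0.2126, 0.2921]
tool_rot: [179.9, -0.3, 90.5]
force: [-0.6, 0.8, -0.6]
grip_width: 0.0871
```

```bash
python3 - <<'E'
from h import *
np.set_printoptions(precision=4,suppress=True)
for c in('top','side'):
    p,d=read_camera(c)
    crop=(180,90,500,270) if c=='top' else (220,90,520,340)
    cv2.imwrite(f'pics/{c}2.png',cv2.resize(p[crop[1]:crop[3],crop[0]:crop[2],::-1],None,fx=2.4,fy=2.4,interpolation=cv2.INTER_CUBIC))
    for n in('socket_2','canister_1_mid','crank_grip'):
        print(c,n,[(np.round(r['uv'],1),round(r['conf'],2)) for r in pinpoint(c,n)])
E
```

```text
top socket_2 [(array([312.6, 183.6]), 0.61), (array([372.1, 186.5]), 0.57)]
top canister_1_mid [(array([206.9, 201.2]), 0.9), (array([463.8, 200. ]), 0.71), (array([241.3, 196.1]), 0.6)]
top crank_grip [(array([312.9, 185.3]), 0.75), (array([461.8, 200.3]), 0.42)]
side socket_2 [(array([362.2, 238.3]), 0.78), (array([355. , 193.7]), 0.66), (array([363.4, 216.9]), 0.61)]
side canister_1_mid [(array([313.9, 134.3]), 0.69), (array([326.3, 151.8]), 0.65)]
side crank_grip [(array([362.5, 311.5]), 0.92)]
```

View pics/top2.png

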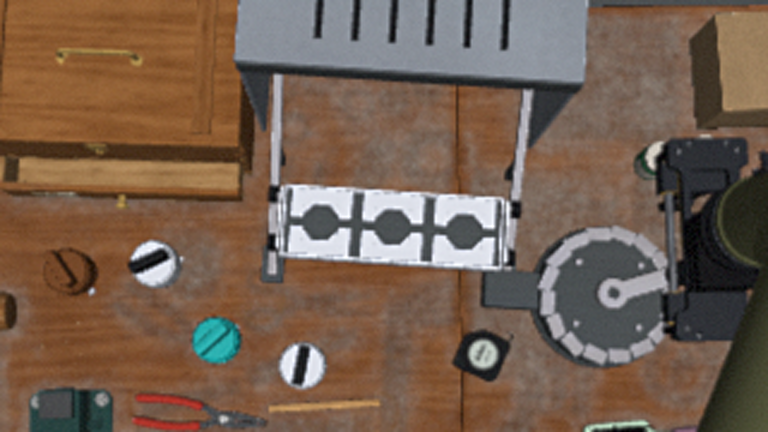

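View pics/side2.png

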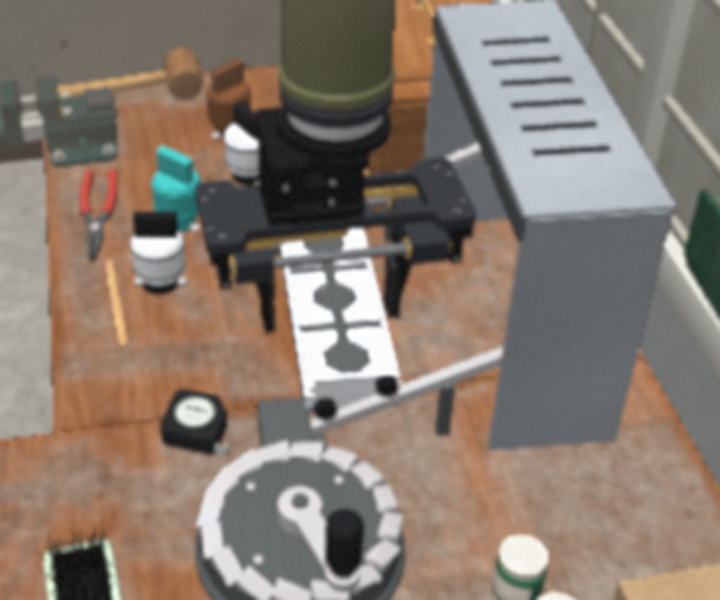

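The carriage is down: three dark keyhole sockets at crop (323,221), (393,226), (464,231) in the top view. Grip and canisters are where they were. Measuring the sockets from both views.

```bash
python3 - <<'E'
from h import *
np.set_printoptions(precision=4,suppress=True)
from scipy import ndimage as nd
res={}
for cam,zs in(('top',(.055,)),('side',(.055,))):
    p,d=read_camera(cam)
    # rectify: render plane z=.055 patch 1 mm/px over x .5-.7, y -.1..0.22
    z=.055;x=np.arange(.50,.68,.0005);y=np.arange(.22,-.10,-.0005)
    Yg,Xg=np.meshgrid(y,x[::-1])
    c=calibration(cam);K=np.array(c['intrinsics']);Ti=np.linalg.inv(np.array(c['cam_to_world']))
    q=np.stack([Xg,Yg,np.full_like(Xg,z),np.ones_like(Xg)],-1)@Ti.T
    u=K[0,0]*q[...,0]/-q[...,2]+K[0,2];v=-K[1,1]*q[...,1]/-q[...,2]*1+K[1,2]
    im=cv2.remap(p[:,:,::-1].copy(),u.astype(np.float32),v.astype(np.float32),cv2.INTER_CUBIC)
    cv2.imwrite(f'pics/rect_{cam}.png',im)
    g=im.min(2).astype(float)
    # template: disc r=24mm dark + slots r 30 w13, ring 24-33 white; search yaw
    best=[]
    n=91;yy,xx=np.mgrid[-45:46,-45:46]*.0005
    for a in np.radians(np.arange(-10,11,1)):
        # image right=-y world, down=-x ; rows => s along slot
        s=xx*np.cos(a)+yy*np.sin(a);t=-xx*np.sin(a)+yy*np.cos(a)
        s*=1;R=np.hypot(s,t)
    n=70;yy,xx=np.mgrid[-n:n+1,-n:n+1]*.0005
    for adeg in np.arange(-10,11,1):
        a=np.radians(adeg);s=xx*np.cos(a)+yy*np.sin(a);t=-xx*np.sin(a)+yy*np.cos(a);R=np.hypot(s,t)
        dark=(R<.024)|((abs(t)<.0065)&(abs(s)<.032));m=(R<.034)&~((R>.031)&(abs(t)<.009))
        T=np.where(dark,-1.,1.)
        T=np.where(m,T,0);T[m]-=T[m].mean()
        sc=cv2.filter2D(g,-1,T);best.append((sc.max(),adeg,sc))
    b=max(best,key=lambda r:r[0]);sc=b[2].copy();print(cam,'slot angle img deg',b[1])
    for k in range(3):
        i,j=np.unravel_index(sc.argmax(),sc.shape);print('  world',x[::-1][i],y[j],round(sc[i,j]));sc[max(0,i-80):i+80,max(0,j-80):j+80]=-1e9
a=cv2.imread('pics/rect_top.png');b=cv2.imread('pics/rect_side.png');cv2.imwrite('pics/rect.png',np.vstack([a[:320],b[:320]])[:, :])
E
```

```text
top slot angle img deg 4
  world 0.6074999999999882 0.07049999999999987 944115
  world 0.6139999999999874 0.16499999999999995 939402
  world 0.6004999999999889 -0.024500000000000216 938506
side slot angle img deg 4
  world 0.6069999999999882 0.06599999999999986 840105
  world 0.599999999999989 -0.02800000000000022 802797
  world 0.6794999999999802 0.07949999999999988 737902
```

```bash
python3 -c "
import cv2;a=cv2.imread('pics/rect.png');print(a.shape);cv2.imwrite('pics/rect.png',cv2.resize(a,None,fx=min(1,600/a.shape[0]),fy=min(1,600/a.shape[0])))"
```

```text
(640, 640, 3)
```

View pics/rect.png

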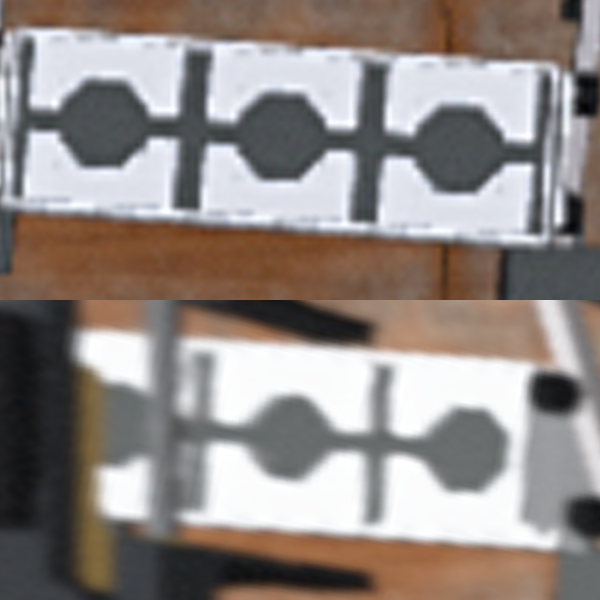

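```bash
cat >> h.py <<'E'
def rect(cam,p,z,c,h=.05,res=.0005):
    x=np.arange(c[0]-h,c[0]+h,res);y=np.arange(c[1]+h,c[1]-h,-res);Yg,Xg=np.meshgrid(y,x[::-1])
    k=calibration(cam);K=np.array(k['intrinsics']);Ti=np.linalg.inv(np.array(k['cam_to_world']))
    q=np.stack([Xg,Yg,np.full_like(Xg,z),np.ones_like(Xg)],-1)@Ti.T
    u=K[0,0]*q[...,0]/-q[...,2]+K[0,2];v=K[1,1]*q[...,1]/q[...,2]+K[1,2]
    return cv2.remap(p,u.astype(np.float32),v.astype(np.float32),cv2.INTER_CUBIC),Xg,Yg
def wing(cam,p,c,z=.103,h=.04):
    """fit 14x50 dark rectangle on plane z -> centre, wing direction deg"""
    im,Xg,Yg=rect(cam,p,z,c,h);g=im.astype(float).max(2)
    best=None;n=70;yy,xx=np.mgrid[-n:n+1,-n:n+1]*.0005
    for a in range(0,180,2):
        t=np.radians(a);wx,wy=-yy,-xx
        s=wx*np.cos(t)+wy*np.sin(t);q=-wx*np.sin(t)+wy*np.cos(t)
        d=(abs(s)<.025)&(abs(q)<.007);m=(np.hypot(s,q)<.028)
        T=np.where(d,-1.,1.)*m
        T[d]/=d.sum();T[m&~d]/=(m&~d).sum()
        sc=cv2.filter2D(g,-1,T);i=np.unravel_index(sc.argmax(),sc.shape)
        if best is None or sc[i]>best[0]: best=(sc[i],Xg[i],Yg[i],a)
    return best
E
python3 - <<'E'
from h import *
np.set_printoptions(precision=4,suppress=True)
p,_=read_camera('top');s,_=read_camera('side')
for n,c in(('A',(.558,.38)),('B',(.427,.188))):
    print(n,wing('top',p,c),wing('side',s,c))
o,y,_=toolx();print(o['tool_pos'],y)
a=o['tool_pos'];b=np.array([.56,.12,.30])
rows([a+(b-a)*min(1,(i+1)/7) for i in range(8)],0)
E
```

```text
A (np.float64(161.2263848136618), np.float64(0.5574999999999957), np.float64(0.37899999999999995), 114) (np.float64(45.76779680958101), np.float64(0.5574999999999957), np.float64(0.39749999999999996), 72)
B (np.float64(159.33085258164684), np.float64(0.42650000000000005), np.float64(0.18749999999999997), 168) (np.float64(48.460975590213664), np.float64(0.41000000000000003), np.float64(0.15049999999999994), 90)
[ 0.5385 -0.2199  0.2914] 89.95282076502001
0.0486 0.0030 -0.0012 0.0 0; 0.0971 0.0061 -0.0025 0.0 0; 0.1457 0.0091 -0.0037 0.0 0; 0.1942 0.0121 -0.0049 0.0 0; 0.2428 0.0152 -0.0061 0.0 0; 0.2913 0.0182 -0.0074 0.0 0; 0.3399 0.0212 -0.0086 0.0 0; 0.3399 0.0212 -0.0086 0.0 0
```

Emit:
drive_tool --moves "0.0486 0.003 0 0 1; 0.097 0.006 0 0 1; 0.1457 0.009 0 0 1; 0.194 0.012 0 0 1; 0.2428 0.015 0 -4 1; 0.291 0.018 0 -8 1; 0.34 0.02 0 -12 1; 0.385 0.02 0 -16 1"

```text
time_s: 18.35
tool_pos: [0.5585, 0.1681, 0.2915]
tool_rot: [180.0, -0.0, 106.2]
force: [-0.2, -0.5, 0.3]
grip_width: 0.0869
```

```bash
python3 - <<'E'
from h import *
o,y,_=toolx();print(o['tool_pos'],y)
a=o['tool_pos'];b=np.array([.5575,.379,.18])
rows([a+(b-a)*min(1,(i+1)/6) for i in range(8)],0,[y+(115-y)*min(1,(i+1)/6) for i in range(8)])
E
```

```text
[0.5584721  0.16812421 0.29154605] 106.21071410000818
0.0338 0.0097 0.0186 -1.5 0; 0.0676 0.0193 0.0372 -2.9 0; 0.1014 0.0290 0.0558 -4.4 0; 0.1352 0.0386 0.0744 -5.9 0; 0.1690 0.0483 0.0930 -7.3 0; 0.2028 0.0579 0.1115 -8.8 0; 0.2028 0.0579 0.1115 -8.8 0; 0.2028 0.0579 0.1115 -8.8 0
```

Emit:
drive_tool --moves "0.034 0.01 0.018 -2 0.2; 0.068 0.019 0.037 -4 0.2; 0.101 0.029 0.056 -6 0.2; 0.135 0.039 0.074 -7 0.2; 0.169 0.048 0.093 -8 0.2; 0.203 0.058 0.11 -9 0.2; 0.203 0.058 0.11 -9 0.2; 0.203 0.058 0.11 -9 0.2"

```text
time_s: 19.15
tool_pos: [0.5577, 0.3773, 0.1803]
tool_rot: [-179.9, 0.1, 115.1]
force: [0.7, -0.2, 0.8]
grip_width: 0.0527
```

```bash
python3 - <<'E'
from h import *
o,y,_=toolx();print(o['tool_pos'],y,o['qpos'])
p,_=save('side','side3.png',(260,80,400,220),4)
print(wing('side',p,(.558,.38)))
a=o['tool_pos'];b=np.array([.5575,.379,.073])
rows([a+(b-a)*min(1,(i+1)/6) for i in range(8)],0)
E
```

```text
[0.55774835 0.37730838 0.18029806] 115.10876856175469 [-56.40113144  23.80757773  26.86874302  83.50144681 -10.80784833
  75.39109955  -3.64408549]
(np.float64(71.93221313166275), np.float64(0.5609999999999953), np.float64(0.3409999999999999), 92)
0.0020 -0.0003 0.0190 0.0 0; 0.0023 -0.0003 0.0369 0.0 0; 0.0026 -0.0002 0.0548 0.0 0; 0.0029 -0.0001 0.0726 0.0 0; 0.0031 -0.0000 0.0905 0.0 0; 0.0034 0.0001 0.1084 0.0 0; 0.0034 0.0001 0.1084 0.0 0; 0.0034 0.0001 0.1084 0.0 0
```

View pics/side3.png

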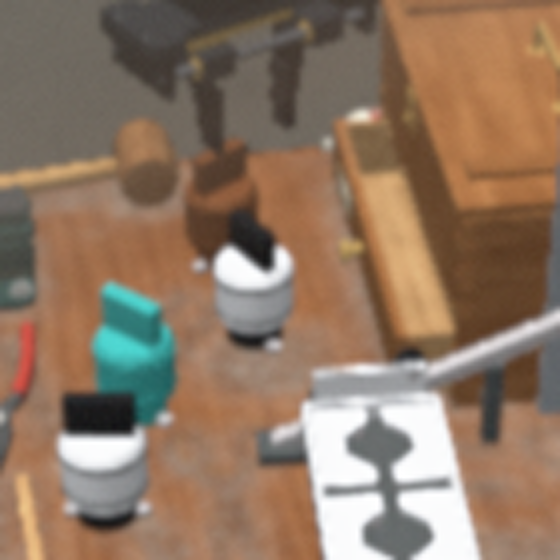

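Canister A (crop (255,275)) stands undisturbed below the open jaws and the brown look-alike is clear at (220,200). Descending and gripping.

Emit:
drive_tool --moves "0.002 0 0.02 0 0.2; 0.002 0 0.04 0 0.2; 0.002 0 0.06 0 0.2; 0.002 0 0.08 0 0.2; 0.002 0 0.095 0 0.2; 0.002 0 0.106 0 0.2; 0.002 0 0.106 0 0.2; 0.002 0 0.106 0 0.2"

```text
time_s: 20.0
tool_pos: [0.5581, 0.3785, 0.0763]
tool_rot: [179.9, -0.0, 115.0]
force: [0.2, -0.7, 0.5]
grip_width: 0.0519
```

Emit:
drive_tool --moves "0 0 0 0 -1; 0 0 0 0 -1; 0 0 0 0 -1; 0 0 0 0 -1; 0 0 0 0 -1; 0 0 0 0 -1; 0 0 0 0 -1; 0 0 0 0 -1" --grip_force 40

```text
time_s: 20.8
tool_pos: [0.5575, 0.3785, 0.0754]
tool_rot: [-180.0, 0.0, 115.0]
force: [0.7, 1.0, -0.3]
grip_width: 0.014
```

```bash
python3 - <<'E'
from h import *
o,y,_=toolx();print(o['tool_pos'],y,o['force'],o['wrist_torque'],o['grip_width'])
E
```

```text
[0.55745407 0.37846526 0.07537085] 115.00200239421375 [ 0.65367437  1.03929818 -0.34544752] [-0.02942195 -0.00856275  0.01416378] 0.014026958423910964
```

Emit:
drive_tool --moves "0 0 -0.03 0 -1; 0 0 -0.06 0 -1; 0 0 -0.1 0 -1; -0.03 -0.006 -0.135 4 -1; -0.07 -0.013 -0.135 10 -1; -0.11 -0.02 -0.135 16 -1; -0.15 -0.027 -0.135 22 -1; -0.19 -0.034 -0.135 29 -1"

```text
time_s: 21.6
tool_pos: [0.6069, 0.1904, 0.2103]
tool_rot: [-180.0, -0.0, 85.7]
force: [0.5, -0.3, -1.5]
grip_width: 0.0135
```

```bash
python3 - <<'E'
from h import *
o,y,_=toolx();print(o['tool_pos'],y,o['force'],o['grip_width'])
a=o['tool_pos'];b=np.array([.6135,.165,.175])
rows([a+(b-a)*min(1,(i+1)/6) for i in range(8)],0,[85.9]*8)
E
```

```text
[0.60687182 0.19038559 0.21031551] 85.74400450433976 [ 0.52663761 -0.32772375 -1.53786075] 0.013517831759439493
-0.0041 0.0014 0.0059 -0.2 0; -0.0083 0.0028 0.0118 -0.2 0; -0.0124 0.0042 0.0177 -0.2 0; -0.0165 0.0057 0.0235 -0.2 0; -0.0207 0.0071 0.0294 -0.2 0; -0.0248 0.0085 0.0353 -0.2 0; -0.0248 0.0085 0.0353 -0.2 0; -0.0248 0.0085 0.0353 -0.2 0
```

Emit:
drive_tool --moves "-0.005 0.002 0.01 0 -1; -0.01 0.004 0.02 0 -1; -0.015 0.006 0.03 0 -1; -0.02 0.008 0.04 0 -1; -0.025 0.008 0.05 0 -1; -0.025 0.008 0.058 0 -1; -0.025 0.008 0.058 0 -1; -0.025 0.008 0.058 0 -1"

```text
time_s: 22.4
tool_pos: [0.6132, 0.1671, 0.1525]
tool_rot: [-180.0, -0.0, 86.0]
force: [-0.3, -0.5, -1.8]
grip_width: 0.0141
```

```bash
python3 - <<'E'
from h import *
o,y,_=toolx();print(o['tool_pos'],y,o['force'],o['grip_width'])
save('side','side4.png',(290,130,430,270),4)
E
```

```text
[0.6132376  0.16713125 0.15251536] 86.04746201962789 [-0.29750004 -0.45101055 -1.772312  ] 0.014050078979480334
```

View pics/side4.png

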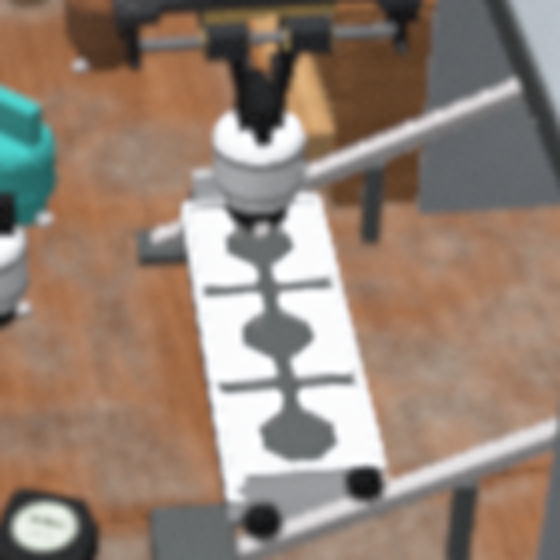

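The canister hangs over the far socket at crop (262,240), with its lugs in line with the slot. Lowering into the lip while watching force.

Emit:
drive_tool --moves "-0.0015 0 0.004 0 -1; -0.0015 0 0.008 0 -1; -0.0015 0 0.012 0 -1; -0.0015 0 0.016 0 -1; -0.0015 0 0.02 0 -1; -0.0015 0 0.024 0 -1; -0.0015 0 0.027 0 -1; -0.0015 0 0.027 0 -1"

```text
time_s: 23.25
tool_pos: [0.6135, 0.1645, 0.1251]
tool_rot: [180.0, 0.0, 86.0]
force: [0.7, -1.6, -2.8]
grip_width: 0.0138
```

```bash
python3 - <<'E'
from h import *
o,y,_=toolx();print(o['tool_pos'],y,o['force'],o['wrist_torque'],o['grip_width'])
E
```

```text
[0.61346373 0.16445652 0.12513033] 85.98013449603783 [ 0.73585238 -1.61115729 -2.752231  ] [-0.29785106 -0.33234333 -0.03587169] 0.013778694873024954
```

Emit:
drive_tool --moves "0 0 0.003 0 -1; 0 0 0.005 0 -1; 0 0 0.007 0 -1; 0 0 0.008 0 -1; 0 0 0.009 0 -1; 0 0 0.01 0 -1; 0 0 0.011 0 -1; 0 0 0.011 0 -1"

```text
time_s: 24.05
tool_pos: [0.6137, 0.1647, 0.1153]
tool_rot: [179.9, -0.0, 86.0]
force: [0.3, -3.6, 2.9]
grip_width: 0.0137
```

```bash
python3 - <<'E'
from h import *
o,y,_=toolx();print(o['tool_pos'],y,o['force'],o['wrist_torque'],o['grip_width'])
E
```

```text
[0.61369264 0.16469567 0.11533893] 85.9831475630984 [ 0.28363263 -3.55351551  2.90188826] [-0.89309965 -0.19163278 -0.00634795] 0.013680773184415265
```

Seated on the floor (z as predicted, light contact force). Twisting clockwise.

Emit:
drive_tool --moves "-0.0005 0 0 8 -1; -0.0005 0 0 16 -1; -0.0005 0 0 24 -1; -0.0005 0 0 32 -1; -0.0005 0 0 40 -1; -0.0005 0 0 48 -1; -0.0005 0 0 56 -1; -0.0005 0 0 64 -1" --grip_force 50

```text
time_s: 24.85
tool_pos: [0.6126, 0.1656, 0.1153]
tool_rot: [-179.9, 0.0, 21.7]
force: [-0.7, -1.5, 5.2]
grip_width: 0.0141
```

```bash
python3 - <<'E'
from h import *
o,y,_=toolx();print(o['tool_pos'],y,o['force'],o['wrist_torque'],o['grip_width'],o['qpos'])
E
```

```text
[0.61256635 0.16561116 0.11527025] 21.7173940728934 [-0.72616113 -1.53765404  5.18292201] [-0.26714132  0.43193711  0.07799092] 0.014065748027854617 [-54.3806852   26.45769975  47.86148762  94.35950696 -20.92396644
  68.58712876 -70.00401068]
```

Emit:
drive_tool --moves "0 0 0 6 -1; 0 0 0 12 -1; 0 0 0 18 -1; 0 0 0 23 -1; 0 0 0 26 -1; 0 0 0 28 -1; 0 0 0 29 -1; 0 0 0 29 -1"

```text
time_s: 25.65
tool_pos: [0.6122, 0.1645, 0.1153]
tool_rot: [-180.0, 0.1, -7.0]
force: [-2.5, -2.7, 8.4]
grip_width: 0.0136
```

```bash
python3 - <<'E'
from h import *
o,y,_=toolx();print(o['tool_pos'],y,o['force'],o['wrist_torque'],o['grip_width'],o['qpos'])
E
```

```text
[0.61222481 0.16453798 0.11533272] -6.960006964950215 [-2.49769214 -2.7004806   8.35113887] [-0.74215544  0.90756736  0.33614394] 0.013591640129600464 [-58.30202788  28.68691596  53.87633408  94.48744254 -24.47879688
  69.5936886  -95.94942268]
```

Emit:
drive_tool --moves "0 0 0 2 -1; 0 0 0 4 -1; 0 0 0 5 -1; 0 0 0 5 -1; 0 0 0 5 -1; 0 0 0 5 -1; 0 0 0 5 -1; 0 0 0 5 -1"

```text
time_s: 26.45
tool_pos: [0.6124, 0.1644, 0.1154]
tool_rot: [179.9, 0.1, -11.8]
force: [-3.0, -3.4, 6.7]
grip_width: 0.0141
```

```bash
python3 - <<'E'
from h import *
o,y,_=toolx();print(o['tool_pos'],y,o['force'],o['wrist_torque'],o['grip_width'])
E
```

```text
[0.61236732 0.16435608 0.11536806] -11.804392072157045 [-2.95102723 -3.35578265  6.74870977] [-0.97933581  0.86812382  1.09022008] 0.014055303769133335
```

The stop torque reached 1.1 N m, so it is locked. Relax, release and rise.

Emit:
drive_tool --moves "0 0 0 -3 -1; 0 0 0 -5 -1; 0 0 0 -5 -0.6; 0 0 0 -5 -0.2; 0 0 0 -5 0; 0 0 0 -5 0; 0 0 0 -5 0; 0 0 -0.02 -5 0"

```text
time_s: 27.25
tool_pos: [0.6111, 0.1646, 0.1321]
tool_rot: [179.9, 0.3, -7.0]
force: [0.7, 0.3, -0.8]
grip_width: 0.042
```

Emit:
drive_tool --moves "0 0 -0.04 0 0; 0 0 -0.08 -8 0; -0.02 0 -0.1 -16 0; -0.06 0 -0.1 -24 0; -0.1 0 -0.1 -32 0; -0.12 0 -0.1 -40 0; -0.12 0 -0.1 -48 0; -0.12 0 -0.1 -56 0"

```text
time_s: 28.05
tool_pos: [0.4932, 0.1799, 0.2349]
tool_rot: [-179.9, -0.1, 49.4]
force: [-0.4, 0.2, 0.4]
grip_width: 0.0434
```

```bash
python3 - <<'E'
from h import *
o,y,_=toolx();print(o['tool_pos'],y,o['qpos'])
p,_=read_camera('top');a=p[130:270,180:460,::-1]
s,_=read_camera('side');b=s[130:270,230:460,::-1]
im=np.vstack([cv2.resize(a,(560,280),interpolation=2),cv2.resize(b,(500,304),interpolation=2)[:, :500] if 0 else cv2.resize(b,(560,320),interpolation=2)])
cv2.imwrite('pics/chk5.png',im)
print(wing('top',p,(.427,.188)),wing('top',p,(.6135,.165),z=.143))
E
```

```text
[0.4931915  0.17986998 0.23485338] 49.42234395598352 [-72.63510491   2.39374779  51.73596618 101.32636104  -2.06881878
  77.16298645 -61.04241031]
(np.float64(4.733986323471924), np.float64(0.387), np.float64(0.228), 2) (np.float64(79.30270829614422), np.float64(0.6534999999999912), np.float64(0.12549999999999994), 86)
```

View pics/chk5.png

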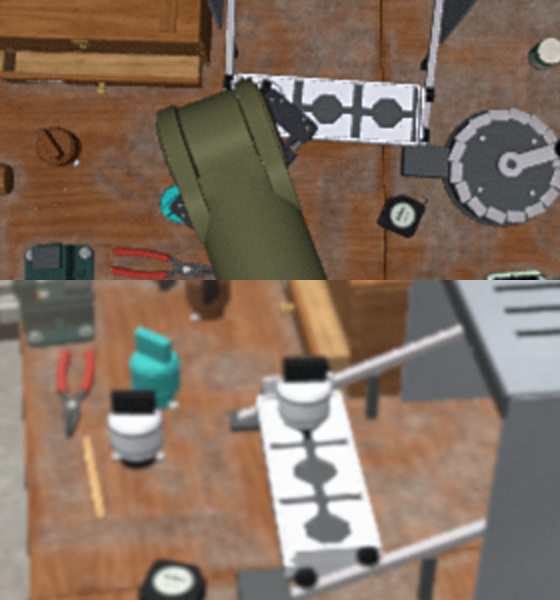

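Canister A sits in the far socket with its wing turned across to x (locked). Canister B is unmoved at its spot. Moving over B.

Emit:
drive_tool --moves "0 0 0 -8 0.2; 0 0 0 -16 0.2; 0 0 0 -24 0.2; 0 0 0 -32 0.2; -0.01 -0.014 0 -40 0.2; -0.02 -0.028 0 -48 0.2; -0.03 -0.042 0 -56 0.2; -0.038 -0.056 0 -64 0.2"

```text
time_s: 28.95
tool_pos: [0.4264, 0.1868, 0.2345]
tool_rot: [-180.0, 0.0, 113.0]
force: [-0.0, -0.5, 0.6]
grip_width: 0.0522
```

Emit:
drive_tool --moves "0 0 0 -8 0.2; 0 0 0 -16 0.2; 0 0 0 -24 0.2; 0 0 0.01 -32 0.2; 0 0 0.02 -40 0.2; 0 0 0.03 -48 0.2; 0 0 0.04 -54 0.2; 0 0 0.05 -54 0.2"

```text
time_s: 29.75
tool_pos: [0.427, 0.187, 0.1841]
tool_rot: [180.0, -0.0, 166.8]
force: [-0.5, -0.3, 0.1]
grip_width: 0.0522
```

```bash
python3 - <<'E'
from h import *
o,y,_=toolx();print(o['tool_pos'],y,o['qpos'])
a=o['tool_pos'];b=np.array([.4265,.1875,.0755])
rows([b]*8,0,[168]*8)
p,d=read_camera('side');P=cloud('side',d)
m=(np.hypot(P[...,0]-.425,P[...,1]-.18)<.045)&(P[...,2]>.085)&(P[...,2]<.11);print(len(P[m]),P[m].mean(0))
r=cv2.minAreaRect(P[m][:,:2].astype(np.float32)*1000);print(r)
E
```

```text
[0.42700925 0.18702028 0.18409806] 166.80519823954654 [-82.65767021  -7.39731411  52.8679942  112.6952652    6.19024997
  71.87886377  44.85333334]
0.0006 0.0004 0.1086 -1.2 0; 0.0006 0.0004 0.1086 -1.2 0; 0.0006 0.0004 0.1086 -1.2 0; 0.0006 0.0004 0.1086 -1.2 0; 0.0006 0.0004 0.1086 -1.2 0; 0.0006 0.0004 0.1086 -1.2 0; 0.0006 0.0004 0.1086 -1.2 0; 0.0006 0.0004 0.1086 -1.2 0
144 [0.42575701 0.18081044 0.09638793]
((425.2574768066406, 183.1762237548828), (18.424741744995117, 50.13431167602539), 78.3657455444336)
```

Emit:
drive_tool --moves "0 0 0.02 -1 0.2; 0 0 0.04 -1 0.2; 0 0 0.06 -1 0.2; 0 0 0.08 -1 0.2; 0 0 0.096 -1 0.2; 0 0 0.107 -1 0.2; 0 0 0.107 -1 0.2; 0 0 0.107 -1 0.2"

```text
time_s: 30.6
tool_pos: [0.4273, 0.1871, 0.0779]
tool_rot: [-180.0, 0.0, 167.9]
force: [-0.2, 0.4, 0.3]
grip_width: 0.0524
```

Emit:
drive_tool --moves "0 0 0 0 -1; 0 0 0 0 -1; 0 0 0 0 -1; 0 0 0 0 -1; 0 0 0 0 -1; 0 0 0 0 -1; 0 0 0 0 -1; 0 0 0 0 -1" --grip_force 45

```text
time_s: 31.4
tool_pos: [0.4269, 0.1872, 0.0776]
tool_rot: [180.0, -0.0, 168.0]
force: [-0.9, -0.6, 0.9]
grip_width: 0.0133
```

```bash
python3 - <<'E'
from h import *
o,y,_=toolx();print(o['tool_pos'],y,o['force'],o['wrist_torque'],o['grip_width'],o['qpos'])
a=o['tool_pos'];b=np.array([.50,.09,.23]);t=85.9
rows([a+[0,0,.04],a+[0,0,.09],a+[0,0,.13]]+[a+[0,0,.14]+(b-a-[0,0,.14])*k/5 for k in range(1,6)],-1)
E
```

```text
[0.42686694 0.18719433 0.07759909] 167.99829088443718 [-0.92456641 -0.62650158  0.85459365] [ 0.06559809  0.05585485 -0.03458579] 0.013304968743837157 [-81.70972349   3.88282983  57.07812192 119.76603474  -3.83929578
  58.1770583   55.3331122 ]
0.0000 0.0000 -0.0400 0.0 -1; 0.0000 0.0000 -0.0900 0.0 -1; 0.0000 0.0000 -0.1300 0.0 -1; -0.0183 -0.0160 -0.1425 0.0 -1; -0.0367 -0.0319 -0.1450 0.0 -1; -0.0550 -0.0479 -0.1474 0.0 -1; -0.0734 -0.0639 -0.1499 0.0 -1; -0.0917 -0.0799 -0.1524 0.0 -1
```

Emit:
drive_tool --moves "0 0 -0.04 0 -1; 0 0 -0.09 0 -1; 0 0 -0.13 8 -1; -0.018 -0.016 -0.142 16 -1; -0.037 -0.032 -0.145 24 -1; -0.055 -0.048 -0.147 32 -1; -0.073 -0.064 -0.15 40 -1; -0.092 -0.08 -0.152 48 -1"

```text
time_s: 32.2
tool_pos: [0.5003, 0.0889, 0.2294]
tool_rot: [-180.0, -0.0, 119.7]
force: [0.1, 0.2, -1.7]
grip_width: 0.0136
```

```bash
python3 - <<'E'
from h import *
o,y,_=toolx();print(o['tool_pos'],y,o['force'],o['grip_width'],o['qpos'])
a=o['tool_pos'];b=np.array([.600,-.0245,.20])
rows([a+(b-a)*min(1,(i+1)/7) for i in range(8)],-1,[y+(85.9-y)*min(1,(i+1)/7) for i in range(8)])
E
```

```text
[0.500283   0.08894597 0.22935863] 119.68506044966936 [ 0.14207593  0.21964565 -1.73060753] 0.013607955548088507 [-74.89477585  -1.36521459  61.96208232 104.04323542   1.19368569
  76.62613723  16.46896908]
-0.0211 0.0043 0.0042 4.8 -1; -0.0423 0.0087 0.0084 9.7 -1; -0.0634 0.0130 0.0126 14.5 -1; -0.0845 0.0174 0.0168 19.3 -1; -0.1057 0.0217 0.0210 24.1 -1; -0.1268 0.0261 0.0252 29.0 -1; -0.1479 0.0304 0.0294 33.8 -1; -0.1479 0.0304 0.0294 33.8 -1
```

Emit:
drive_tool --moves "-0.021 0.004 0.004 5 -1; -0.042 0.009 0.008 10 -1; -0.063 0.013 0.013 15 -1; -0.085 0.017 0.017 20 -1; -0.106 0.022 0.021 25 -1; -0.127 0.026 0.025 30 -1; -0.148 0.0305 0.029 34 -1; -0.148 0.0305 0.029 34 -1"

```text
time_s: 33.0
tool_pos: [0.6009, -0.0263, 0.1993]
tool_rot: [-179.9, 0.2, 85.7]
force: [-0.8, -0.9, -1.3]
grip_width: 0.0138
```

```bash
python3 - <<'E'
from h import *
o,y,_=toolx();print(o['tool_pos'],y,o['force'],o['qpos'])
p,d=read_camera('top')
rows([[.600,-.0245,.145]]*8,-1,[85.9]*8)
E
```

```text
[ 0.60086012 -0.0263051   0.19930819] 85.72076371473675 [-0.82432995 -0.86344043 -1.29772899] [-51.77645797  23.30632388  66.05193426  93.98748666 -21.53663684
  77.05857246  13.19718422]
0.0002 -0.0003 0.0546 -0.0 -1; 0.0002 -0.0003 0.0546 -0.0 -1; 0.0002 -0.0003 0.0546 -0.0 -1; 0.0002 -0.0003 0.0546 -0.0 -1; 0.0002 -0.0003 0.0546 -0.0 -1; 0.0002 -0.0003 0.0546 -0.0 -1; 0.0002 -0.0003 0.0546 -0.0 -1; 0.0002 -0.0003 0.0546 -0.0 -1
```

j3 is at 66° of 71°, and the twist would push it further. I unwind the redundancy: turn counter-clockwise here, later clockwise nearer the base.

Emit:
drive_tool --moves "0 0 0 -8 -1; 0 0 0 -16 -1; 0 0 0 -24 -1; 0 0 0 -32 -1; 0 0 0 -40 -1; 0 0 0 -48 -1; 0 0 0 -56 -1; 0 0 0 -64 -1"

```text
time_s: 33.85
tool_pos: [0.6, -0.0217, 0.2006]
tool_rot: [180.0, -0.1, 150.5]
force: [-0.5, 0.2, -2.0]
grip_width: 0.0133
```

```bash
python3 - <<'E'
from h import *
o,y,_=toolx();print(o['tool_pos'],y,o['force'],o['qpos'])
a=o['tool_pos'];b=np.array([.47,.09,.26])
rows([a+(b-a)*min(1,(i+1)/7) for i in range(8)],-1)
E
```

```text
[ 0.59996032 -0.02165502  0.20055255] 150.48503120506425 [-0.47210412  0.16481057 -1.9697082 ] [-43.50063492  17.84853005  52.64090432  93.86407169 -14.62916172
  75.58448351  71.98213432]
0.0240 0.0047 -0.0085 0.0 -1; 0.0480 0.0095 -0.0170 0.0 -1; 0.0720 0.0142 -0.0255 0.0 -1; 0.0961 0.0189 -0.0340 0.0 -1; 0.1201 0.0237 -0.0425 0.0 -1; 0.1441 0.0284 -0.0510 0.0 -1; 0.1681 0.0331 -0.0594 0.0 -1; 0.1681 0.0331 -0.0594 0.0 -1
```

Emit:
drive_tool --moves "0 0 0 -8 -1; 0 0 0 -16 -1; 0 0 0 -24 -1; 0 0 0 -32 -1; 0 0 0 -40 -1; 0 0 0 -48 -1; 0 0 0 -48 -1; 0 0 0 -48 -1"

```text
time_s: 34.65
tool_pos: [0.6002, -0.0222, 0.2006]
tool_rot: [180.0, 0.0, -162.1]
force: [-0.9, 0.4, -1.5]
grip_width: 0.0138
```

```bash
python3 - <<'E'
from h import *
o,y,_=toolx();print(o['tool_pos'],y,o['force'],o['qpos'])
a=o['tool_pos'];b=np.array([.47,.11,.26])
rows([a+(b-a)*min(1,(i+1)/7) for i in range(8)],-1)
E
```

```text
[ 0.600233   -0.02224285  0.20061818] -162.10117727512826 [-0.93163493  0.42478024 -1.49633773] [-37.4086062   15.97656774  44.54479347  93.66401706 -11.56744699
  75.115597   116.92038275]
0.0119 0.0237 -0.0085 0.0 -1; 0.0238 0.0474 -0.0170 0.0 -1; 0.0357 0.0711 -0.0254 0.0 -1; 0.0476 0.0948 -0.0339 0.0 -1; 0.0595 0.1185 -0.0424 0.0 -1; 0.0714 0.1422 -0.0509 0.0 -1; 0.0833 0.1659 -0.0594 0.0 -1; 0.0833 0.1659 -0.0594 0.0 -1
```

Emit:
drive_tool --moves "0.012 0.024 -0.0085 0 -1; 0.024 0.047 -0.017 0 -1; 0.036 0.071 -0.025 0 -1; 0.048 0.095 -0.034 0 -1; 0.06 0.118 -0.042 0 -1; 0.071 0.142 -0.051 0 -1; 0.083 0.166 -0.059 0 -1; 0.083 0.166 -0.059 0 -1"

```text
time_s: 35.45
tool_pos: [0.4685, 0.113, 0.2606]
tool_rot: [179.8, 0.1, -161.8]
force: [0.4, -0.3, -2.8]
grip_width: 0.0137
```

Emit:
drive_tool --moves "0 0 0 8 -1; 0 0 0 16 -1; 0 0 0 24 -1; 0 0 0 32 -1; 0 0 0 40 -1; 0 0 0 48 -1; 0 0 0 56 -1; 0 0 0 64 -1"

```text
time_s: 36.25
tool_pos: [0.4705, 0.1084, 0.2593]
tool_rot: [-180.0, -0.0, 133.5]
force: [-0.0, 0.7, -1.5]
grip_width: 0.0136
```

```bash
python3 - <<'E'
from h import *
o,y,_=toolx();print(o['tool_pos'],y,o['force'],o['qpos'])
E
```

```text
[0.47054106 0.10841833 0.25926333] 133.50478782532952 [-0.02415895  0.71832882 -1.51042864] [-50.97638012  -4.81560989  33.16636042 103.83011866   2.67819013
  80.23612087  25.14653411]
```

Works well: j3 is now 33°. Finish the turn and return over socket_1.

Emit:
drive_tool --moves "0 0 0 8 -1; 0 0 0 16 -1; 0 0 0 24 -1; 0 0 0 32 -1; 0 0 0 40 -1; 0 0 0 47.6 -1; 0 0 0 47.6 -1; 0 0 0 47.6 -1"

```text
time_s: 37.05
tool_pos: [0.4705, 0.1086, 0.2594]
tool_rot: [-180.0, 0.0, 86.5]
force: [-0.1, -0.6, -2.1]
grip_width: 0.0134
```

```bash
python3 - <<'E'
from h import *
o,y,_=toolx();print(o['tool_pos'],y,o['force'],o['qpos'])
a=o['tool_pos'];b=np.array([.600,-.0245,.17])
rows([a+(b-a)*min(1,(i+1)/7) for i in range(8)],-1,[85.9]*8)
E
```

```text
[0.47046815 0.1086449  0.25935154] 86.48779367955879 [-0.10863508 -0.64633692 -2.0831105 ] [-48.67826059  -4.61996927  30.99429025 103.76711444   2.41790099
  80.22145902 -21.69004368]
-0.0179 0.0196 0.0128 0.6 -1; -0.0357 0.0393 0.0255 0.6 -1; -0.0536 0.0589 0.0383 0.6 -1; -0.0714 0.0785 0.0511 0.6 -1; -0.0893 0.0982 0.0638 0.6 -1; -0.1071 0.1178 0.0766 0.6 -1; -0.1250 0.1374 0.0894 0.6 -1; -0.1250 0.1374 0.0894 0.6 -1
```

Emit:
drive_tool --moves "-0.018 0.0196 0.013 0.6 -1; -0.036 0.0393 0.026 0.6 -1; -0.054 0.0589 0.038 0.6 -1; -0.071 0.0785 0.051 0.6 -1; -0.089 0.0982 0.064 0.6 -1; -0.107 0.1178 0.077 0.6 -1; -0.125 0.1374 0.089 0.6 -1; -0.125 0.1374 0.089 0.6 -1"

```text
time_s: 37.85
tool_pos: [0.6001, -0.0285, 0.1685]
tool_rot: [-179.9, 0.3, 85.6]
force: [0.2, -1.0, -1.8]
grip_width: 0.0136
```

```bash
python3 - <<'E'
from h import *
read_camera('top')
o,y,_=toolx();print(o['tool_pos'],y,o['force'],o['qpos'])
rows([[.600,-.0245,.145]]*8,-1,[85.9]*8)
save('side','side6.png',(270,150,430,290),4)
E
```

```text
[ 0.59948877 -0.02639535  0.16927897] 85.71510642346091 [-0.9284147  -0.29807285 -2.18288515] [-34.10038239  16.77659541  40.8436408   95.83798024 -11.30869514
  71.76752674   4.83152985]
0.0019 0.0004 0.0243 -0.2 -1; 0.0019 0.0004 0.0243 -0.2 -1; 0.0019 0.0004 0.0243 -0.2 -1; 0.0019 0.0004 0.0243 -0.2 -1; 0.0019 0.0004 0.0243 -0.2 -1; 0.0019 0.0004 0.0243 -0.2 -1; 0.0019 0.0004 0.0243 -0.2 -1; 0.0019 0.0004 0.0243 -0.2 -1
```

View pics/side6.png

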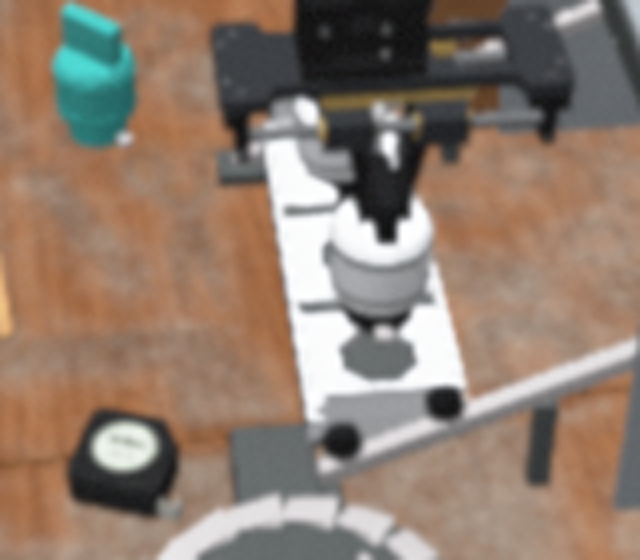

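The canister is above the near socket (opening at crop (378,352)), lugs in line with the slot. Lowering in stages.

Emit:
drive_tool --moves "0 0 0.006 0 -1; 0 0 0.012 0 -1; 0 0 0.018 0 -1; 0 0 0.022 0 -1; 0 0 0.022 0 -1; 0 0 0.022 0 -1; 0 0 0.022 0 -1; 0 0 0.022 0 -1"

```text
time_s: 38.75
tool_pos: [0.5999, -0.0243, 0.1489]
tool_rot: [180.0, -0.0, 85.8]
force: [0.3, -1.2, -2.0]
grip_width: 0.014
```

```bash
python3 - <<'E'
from h import *
o,y,_=toolx();print(o['tool_pos'],y,o['force'],o['wrist_torque'])
rows([[.600,-.0245,.1275]]*2,-1,[85.9]*8)
E
```

```text
[ 0.59989689 -0.02429077  0.14887133] 85.79868634103266 [ 0.32064451 -1.18957694 -2.02877572] [-0.14185595  0.04624522 -0.01604157]
-0.0002 0.0001 0.0214 -0.1 -1; -0.0002 0.0001 0.0214 -0.1 -1
```

Emit:
drive_tool --moves "0 0 0.004 0 -1; 0 0 0.008 0 -1; 0 0 0.012 0 -1; 0 0 0.016 0 -1; 0 0 0.02 0 -1; 0 0 0.022 0 -1; 0 0 0.022 0 -1; 0 0 0.022 0 -1"

```text
time_s: 39.55
tool_pos: [0.5997, -0.0246, 0.1263]
tool_rot: [180.0, 0.0, 85.8]
force: [0.4, -1.0, -2.7]
grip_width: 0.0133
```

```bash
python3 - <<'E'
from h import *
o,y,_=toolx();print(o['tool_pos'],y,o['force'],o['wrist_torque'])
E
```

```text
[ 0.59970294 -0.02464371  0.12633433] 85.78963607752142 [ 0.38900993 -1.03509915 -2.71984294] [-0.43475193 -0.26523504 -0.01634861]
```

Bottom at 49 mm, inside the lip, without contact. Continue to the floor (TCP about 0.1175).

Emit:
drive_tool --moves "0 0 0.003 0 -1; 0 0 0.005 0 -1; 0 0 0.007 0 -1; 0 0 0.008 0 -1; 0 0 0.009 0 -1; 0 0 0.01 0 -1; 0 0 0.01 0 -1; 0 0 0.01 0 -1"

```text
time_s: 40.35
tool_pos: [0.6, -0.0246, 0.1176]
tool_rot: [180.0, -0.0, 85.8]
force: [-0.2, -1.5, 5.7]
grip_width: 0.0139
```

```bash
python3 - <<'E'
from h import *
o,y,_=toolx();print(o['tool_pos'],y,o['force'],o['wrist_torque'])
E
```

```text
[ 0.60002879 -0.02459948  0.11764229] 85.78677179473938 [-0.19817111 -1.51339999  5.68030166] [-0.51722236  0.27657701  0.01753189]
```

Emit:
drive_tool --moves "0 0 0 8 -1; 0 0 0 16 -1; 0 0 0 24 -1; 0 0 0 32 -1; 0 0 0 40 -1; 0 0 0 48 -1; 0 0 0 56 -1; 0 0 0 64 -1" --grip_force 50

```text
time_s: 41.15
tool_pos: [0.6002, -0.0236, 0.1176]
tool_rot: [-180.0, -0.1, 21.5]
force: [-1.2, 0.2, 4.5]
grip_width: 0.0139
```

```bash
python3 - <<'E'
from h import *
o,y,_=toolx();print(o['tool_pos'],y,o['force'],o['wrist_torque'],o['qpos'])
E
```

```text
[ 0.60019055 -0.02362505  0.11761623] 21.512490115009783 [-1.16636107  0.24652842  4.4744858 ] [-0.29625488  0.26630466  0.08947942] [-42.15698467  22.68296062  51.8584315   99.41862481 -19.28997687
  67.25897562 -53.3564021 ]
```

Emit:
drive_tool --moves "0 0 0 6 -1; 0 0 0 12 -1; 0 0 0 18 -1; 0 0 0 23 -1; 0 0 0 27 -1; 0 0 0 31 -1; 0 0 0 33 -1; 0 0 0 33 -1"

```text
time_s: 41.95
tool_pos: [0.5998, -0.0255, 0.1177]
tool_rot: [179.9, -0.0, -11.1]
force: [-1.4, -4.0, 6.2]
grip_width: 0.0139
```

```bash
python3 - <<'E'
from h import *
o,y,_=toolx();print(o['tool_pos'],y,o['force'],o['wrist_torque'],o['qpos'])
E
```

```text
[ 0.59983394 -0.02551874  0.11766804] -11.090401314750443 [-1.38989448 -4.04987329  6.18958831] [-1.04176395  0.62039466  0.95160985] [-46.78905052  25.45177562  58.80299497  99.54250048 -23.17966372
  68.28370049 -82.73634528]
```

Emit:
drive_tool --moves "0 0 0 -3 -1; 0 0 0 -5 -1; 0 0 0 -5 -0.6; 0 0 0 -5 -0.2; 0 0 0 -5 0; 0 0 0 -5 0; 0 0 0 -5 0; 0 0 -0.02 -5 0"

```text
time_s: 42.75
tool_pos: [0.5976, -0.0236, 0.1343]
tool_rot: [180.0, 0.3, -6.2]
force: [-0.4, 0.5, 0.1]
grip_width: 0.0423
```

Emit:
drive_tool --moves "0 0 -0.04 0 0; 0 0 -0.08 -8 0; 0 0 -0.12 -16 0.2; 0 0 -0.12 -24 0.3; 0 0 -0.12 -32 0.4; 0 0 -0.12 -40 0.5; 0 0 -0.12 -48 0.6; 0 0 -0.12 -56 0.6"

```text
time_s: 43.55
tool_pos: [0.5995, -0.0241, 0.2564]
tool_rot: [-180.0, -0.0, 50.1]
force: [0.3, 0.4, -0.9]
grip_width: 0.0683
```

Emit:
drive_tool --moves "0 0 0 -8 0.6; 0 0 0 -16 0.6; 0 0 0 -24 0.6; 0 0 0 -32 0.6; 0 0 0 -40 0.6; 0 0 0 -40 0.6; 0 0 0 -40 0.6; 0 0 0 -40 0.6"

```text
time_s: 44.35
tool_pos: [0.5997, -0.0243, 0.2565]
tool_rot: [-180.0, -0.0, 89.7]
force: [0.1, -0.0, 0.7]
grip_width: 0.0696
```

```bash
python3 - <<'E'
from h import *
o,y,_=toolx();print(o['tool_pos'],y,o['qpos'])
p,d=read_camera('top');P=cloud('top',d)
c=(.54,-.288)
m=(np.hypot(P[...,0]-c[0],P[...,1]-c[1])<.035)&(P[...,2]>.085)&(P[...,2]<.15);print(m.sum(),P[m].mean(0) if m.any() else 0, cv2.minAreaRect(P[m][:,:2].astype(np.float32)*1000) if m.any() else 0)
a=o['tool_pos'];b=np.array([.5395,-.288,.215])
rows([a+(b-a)*min(1,(i+1)/7) for i in range(8)],.6,[90]*8)
E
```

```text
[ 0.59965079 -0.02429017  0.25650776] 89.66328382427179 [-38.01757236  14.05594086  45.38445386  89.12696582 -10.08051525
  81.04228839   7.74567083]
143 [ 0.53855455 -0.28441703  0.12363914] ((539.4866333007812, -288.21441650390625), (30.084491729736328, 28.87150764465332), 42.834415435791016)
-0.0378 -0.0084 0.0059 -0.3 0.6; -0.0755 -0.0168 0.0118 -0.3 0.6; -0.1132 -0.0252 0.0178 -0.3 0.6; -0.1509 -0.0336 0.0237 -0.3 0.6; -0.1886 -0.0420 0.0296 -0.3 0.6; -0.2263 -0.0503 0.0356 -0.3 0.6; -0.2641 -0.0587 0.0415 -0.3 0.6; -0.2641 -0.0587 0.0415 -0.3 0.6
```

Emit:
drive_tool --moves "-0.038 -0.008 0.006 -0.3 0.6; -0.076 -0.017 0.012 -0.3 0.6; -0.113 -0.025 0.018 -0.3 0.6; -0.151 -0.034 0.024 -0.3 0.6; -0.189 -0.042 0.03 -0.3 0.6; -0.226 -0.05 0.036 -0.3 0.6; -0.264 -0.059 0.0415 -0.3 0.6; -0.264 -0.059 0.0415 -0.3 0.6"

```text
time_s: 45.2
tool_pos: [0.5357, -0.2952, 0.2148]
tool_rot: [-179.9, 0.2, 89.4]
force: [-0.5, 0.4, 0.2]
grip_width: 0.0695
```

```bash
python3 - <<'E'
from h import *
p,_=save('top','top7.png',(180,90,500,270),2.4)
o,y,_=toolx();print(o['tool_pos'],y,o['qpos'])
for c in((.6135,.165),(.6,-.0245)): print(wing('top',p,c,z=.143))
rows([[.5395,-.288,.0915]],.6,[90])
E
```

```text
[ 0.53767464 -0.29173646  0.21492091] 89.65353232693663 [-15.55136195  18.73936519  51.66647822  91.10190664 -14.8596387
  77.4346958   37.54472403]
(np.float64(168.40689587322709), np.float64(0.6119999999999958), np.float64(0.16449999999999998), 174)
(np.float64(173.45490033997598), np.float64(0.5989999999999956), np.float64(-0.022000000000000033), 174)
0.0037 0.0018 0.1234 -0.3 0.6
```

View pics/top7.png

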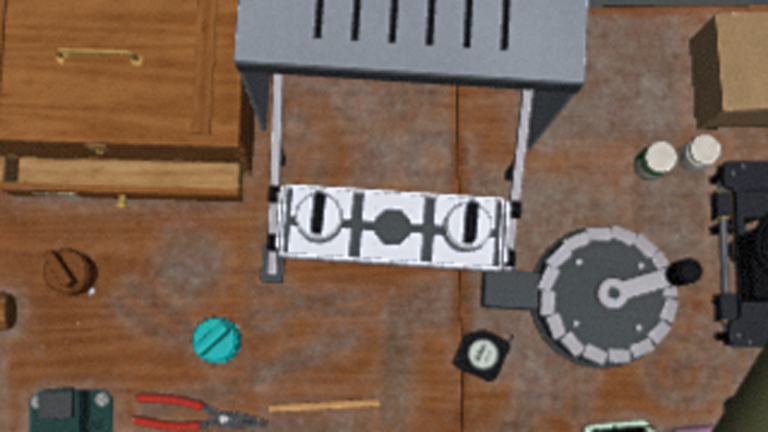

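Both canisters sit in their sockets with wings along x (174° measured, about 176° expected). No other white canister is left on the table. Grasping the crank grip.

Emit:
drive_tool --moves "0 0 0.02 0 0.6; 0 0 0.04 0 0.6; 0 0 0.06 0 0.6; 0 0 0.08 0 0.6; 0 0 0.1 0 0.6; 0 0 0.115 0 0.6; 0 0 0.123 0 0.3; 0 0 0.123 0 0.2"

```text
time_s: 46.05
tool_pos: [0.5396, -0.2871, 0.0911]
tool_rot: [-179.9, -0.0, 90.1]
force: [-0.1, -0.3, -0.1]
grip_width: 0.0607
```

```bash
python3 - <<'E'
from h import *
o,y,_=toolx();print(o['tool_pos'],y,o['force'],o['qpos'])
E
```

```text
[ 0.53960434 -0.28705203  0.09110047] 90.13863803444455 [-0.10125144 -0.318378   -0.09189631] [-12.93477408  25.13554982  48.2681866   99.08189869 -20.43770045
  65.13095316  41.56950696]
```

Emit:
drive_tool --moves "0 0 0 0 -0.5; 0 0 0 0 -0.5; 0 0 0 0 -0.5; 0 0 0 0 -0.5; 0 0 0 0 -0.5; 0 0 0 0 -0.5; 0 0 0 0 -0.5; 0 0 0 0 -0.5" --grip_force 45

```text
time_s: 46.85
tool_pos: [0.5396, -0.2884, 0.0927]
tool_rot: [180.0, -0.0, 90.1]
force: [-2.9, 1.0, 5.9]
grip_width: 0.0313
```

Emit:
drive_tool --moves "0 0 -0.002 0 -0.5; 0 0 -0.004 0 -0.5; 0 0 -0.006 0 -0.5; 0 0 -0.008 0 -0.5; 0 0 -0.01 0 -0.5; 0 0 -0.012 0 -0.5; 0 0 -0.0135 0 -0.5; 0 0 -0.0135 0 -0.5"

```text
time_s: 47.65
tool_pos: [0.5395, -0.2881, 0.1056]
tool_rot: [-180.0, -0.0, 90.1]
force: [-1.4, -1.8, -5.4]
grip_width: 0.0309
```

```bash
python3 - <<'E'
from h import *
np.set_printoptions(precision=4,suppress=True)
o,y,_=toolx();print(o['tool_pos'],y,o['force'])
a=np.radians(287.4)
for i in range(5): arc(a-i*.8,-.1)
E
```

```text
[ 0.5395 -0.2881  0.1056] 90.0918972465225 [-1.3577 -1.8198 -5.4065]
-0.0020 -0.0077 0 0 -0.5; -0.0032 -0.0156 0 0 -0.5; -0.0037 -0.0236 0 0 -0.5; -0.0033 -0.0316 0 0 -0.5; -0.0021 -0.0395 0 0 -0.5; -0.0002 -0.0473 0 0 -0.5; 0.0025 -0.0548 0 0 -0.5; 0.0060 -0.0620 0 0 -0.5
0.0042 -0.0068 0 0 -0.5; 0.0090 -0.0132 0 0 -0.5; 0.0144 -0.0191 0 0 -0.5; 0.0204 -0.0244 0 0 -0.5; 0.0269 -0.0291 0 0 -0.5; 0.0338 -0.0331 0 0 -0.5; 0.0411 -0.0364 0 0 -0.5; 0.0487 -0.0389 0 0 -0.5
0.0078 -0.0018 0 0 -0.5; 0.0157 -0.0028 0 0 -0.5; 0.0237 -0.0030 0 0 -0.5; 0.0317 -0.0024 0 0 -0.5; 0.0396 -0.0010 0 0 -0.5; 0.0473 0.0012 0 0 -0.5; 0.0547 0.0041 0 0 -0.5; 0.0618 0.0078 0 0 -0.5
0.0067 0.0044 0 0 -0.5; 0.0129 0.0094 0 0 -0.5; 0.0187 0.0150 0 0 -0.5; 0.0238 0.0211 0 0 -0.5; 0.0283 0.0277 0 0 -0.5; 0.0321 0.0347 0 0 -0.5; 0.0351 0.0421 0 0 -0.5; 0.0375 0.0498 0 0 -0.5
0.0016 0.0078 0 0 -0.5; 0.0023 0.0158 0 0 -0.5; 0.0023 0.0238 0 0 -0.5; 0.0014 0.0318 0 0 -0.5; -0.0002 0.0396 0 0 -0.5; -0.0026 0.0472 0 0 -0.5; -0.0057 0.0546 0 0 -0.5; -0.0096 0.0616 0 0 -0.5
```

Emit:
drive_tool --moves "-0.0020 -0.0077 0 0 -0.5; -0.0032 -0.0156 0 0 -0.5; -0.0037 -0.0236 0 0 -0.5; -0.0033 -0.0316 0 0 -0.5; -0.0021 -0.0395 0 0 -0.5; -0.0002 -0.0473 0 0 -0.5; 0.0025 -0.0548 0 0 -0.5; 0.0060 -0.0620 0 0 -0.5"

```text
time_s: 48.45
tool_pos: [0.4777, -0.2815, 0.1056]
tool_rot: [179.9, -0.0, 90.1]
force: [5.4, 0.7, -5.8]
grip_width: 0.031
```

Emit:
drive_tool --moves "0.0042 -0.0068 0 0 -0.5; 0.0090 -0.0132 0 0 -0.5; 0.0144 -0.0191 0 0 -0.5; 0.0204 -0.0244 0 0 -0.5; 0.0269 -0.0291 0 0 -0.5; 0.0338 -0.0331 0 0 -0.5; 0.0411 -0.0364 0 0 -0.5; 0.0487 -0.0389 0 0 -0.5"

```text
time_s: 49.25
tool_pos: [0.4398, -0.2344, 0.1063]
tool_rot: [179.8, 0.1, 90.1]
force: [6.9, -2.1, -5.6]
grip_width: 0.031
```

```bash
python3 - <<'E'
from h import *
np.set_printoptions(precision=4,suppress=True)
o,y,_=toolx();print(o['tool_pos'],y,o['force'],o['qpos'])
d=o['tool_pos'][:2]-[.5155,-.2132];print(np.hypot(*d),np.degrees(np.arctan2(d[1],d[0])), 'planned',287.4-np.degrees(1.6))
E
```

```text
[ 0.4398 -0.2344  0.1063] 90.08839098575349 [ 6.8997 -2.1292 -5.5747] [-24.5974   6.361   52.7717 114.1922  -5.7485  61.7976  30.7921]
0.07858443562916718 -164.31523063960714 planned 195.72675277906825
```

Emit:
drive_tool --moves "0.0078 -0.0018 0 0 -0.5; 0.0157 -0.0028 0 0 -0.5; 0.0237 -0.0030 0 0 -0.5; 0.0317 -0.0024 0 0 -0.5; 0.0396 -0.0010 0 0 -0.5; 0.0473 0.0012 0 0 -0.5; 0.0547 0.0041 0 0 -0.5; 0.0618 0.0078 0 0 -0.5"

```text
time_s: 50.05
tool_pos: [0.4455, -0.1747, 0.1057]
tool_rot: [180.0, 0.2, 90.0]
force: [2.4, -5.4, -6.0]
grip_width: 0.0313
```

Emit:
drive_tool --moves "0.0067 0.0044 0 0 -0.5; 0.0129 0.0094 0 0 -0.5; 0.0187 0.0150 0 0 -0.5; 0.0238 0.0211 0 0 -0.5; 0.0283 0.0277 0 0 -0.5; 0.0321 0.0347 0 0 -0.5; 0.0351 0.0421 0 0 -0.5; 0.0375 0.0498 0 0 -0.5"

```text
time_s: 50.85
tool_pos: [0.4952, -0.1342, 0.105]
tool_rot: [-179.8, -0.0, 90.1]
force: [-3.5, -2.4, -4.9]
grip_width: 0.0309
```

Emit:
drive_tool --moves "0.0016 0.0078 0 0 -0.5; 0.0023 0.0158 0 0 -0.5; 0.0023 0.0238 0 0 -0.5; 0.0014 0.0318 0 0 -0.5; -0.0002 0.0396 0 0 -0.5; -0.0026 0.0472 0 0 -0.5; -0.0057 0.0546 0 0 -0.5; -0.0096 0.0616 0 0 -0.5"

```text
time_s: 51.65
tool_pos: [0.5585, -0.143, 0.1054]
tool_rot: [-180.0, -0.1, 90.1]
force: [-4.2, 1.8, -4.3]
grip_width: 0.031
```

```bash
python3 - <<'E'
from h import *
np.set_printoptions(precision=4,suppress=True)
o,y,_=toolx();print(o['tool_pos'],y,o['force'],o['qpos'])
d=o['tool_pos'][:2]-[.5155,-.2132];print(np.hypot(*d),np.degrees(np.arctan2(d[1],d[0])), 'planned',287.4-np.degrees(4))
a=np.radians(287.4)
for i in range(5,9): arc(a-i*.8,-.1)
# last: 7.2 -> 7.95
arc(a-7.2,-.095)
E
```

```text
[ 0.5585 -0.143   0.1054] 90.14133273983855 [-4.2189  1.8152 -4.3342] [-26.915   18.318   45.7309 103.3373 -14.516   64.4131  23.855 ]
0.08235529586112447 58.50787374419987 planned 58.216881947670686
-0.0045 0.0066 0 0 -0.5; -0.0097 0.0127 0 0 -0.5; -0.0155 0.0182 0 0 -0.5; -0.0218 0.0232 0 0 -0.5; -0.0285 0.0274 0 0 -0.5; -0.0357 0.0310 0 0 -0.5; -0.0431 0.0339 0 0 -0.5; -0.0509 0.0360 0 0 -0.5
-0.0079 0.0013 0 0 -0.5; -0.0159 0.0018 0 0 -0.5; -0.0239 0.0016 0 0 -0.5; -0.0318 0.0005 0 0 -0.5; -0.0396 -0.0013 0 0 -0.5; -0.0471 -0.0040 0 0 -0.5; -0.0544 -0.0073 0 0 -0.5; -0.0613 -0.0114 0 0 -0.5
-0.0064 -0.0047 0 0 -0.5; -0.0124 -0.0101 0 0 -0.5; -0.0178 -0.0160 0 0 -0.5; -0.0225 -0.0224 0 0 -0.5; -0.0266 -0.0293 0 0 -0.5; -0.0300 -0.0366 0 0 -0.5; -0.0326 -0.0441 0 0 -0.5; -0.0345 -0.0519 0 0 -0.5
-0.0011 -0.0079 0 0 -0.5; -0.0014 -0.0159 0 0 -0.5; -0.0009 -0.0239 0 0 -0.5; 0.0004 -0.0318 0 0 -0.5; 0.0025 -0.0395 0 0 -0.5; 0.0053 -0.0470 0 0 -0.5; 0.0089 -0.0541 0 0 -0.5; 0.0132 -0.0609 0 0 -0.5
0.0047 -0.0060 0 0 -0.5; 0.0099 -0.0115 0 0 -0.5; 0.0156 -0.0165 0 0 -0.5; 0.0217 -0.0210 0 0 -0.5; 0.0283 -0.0248 0 0 -0.5; 0.0352 -0.0280 0 0 -0.5; 0.0423 -0.0306 0 0 -0.5; 0.0497 -0.0324 0 0 -0.5
```

Emit:
drive_tool --moves "-0.0045 0.0066 0 0 -0.5; -0.0097 0.0127 0 0 -0.5; -0.0155 0.0182 0 0 -0.5; -0.0218 0.0232 0 0 -0.5; -0.0285 0.0274 0 0 -0.5; -0.0357 0.0310 0 0 -0.5; -0.0431 0.0339 0 0 -0.5; -0.0509 0.0360 0 0 -0.5"

```text
time_s: 52.45
tool_pos: [0.5951, -0.1945, 0.1058]
tool_rot: [179.9, -0.0, 90.1]
force: [-0.6, 5.4, -5.5]
grip_width: 0.0311
```

Emit:
drive_tool --moves "-0.0079 0.0013 0 0 -0.5; -0.0159 0.0018 0 0 -0.5; -0.0239 0.0016 0 0 -0.5; -0.0318 0.0005 0 0 -0.5; -0.0396 -0.0013 0 0 -0.5; -0.0471 -0.0040 0 0 -0.5; -0.0544 -0.0073 0 0 -0.5; -0.0613 -0.0114 0 0 -0.5"

```text
time_s: 53.25
tool_pos: [0.5827, -0.2569, 0.1058]
tool_rot: [179.9, 0.0, 90.1]
force: [3.8, 1.7, -4.6]
grip_width: 0.0314
```

Emit:
drive_tool --moves "-0.0064 -0.0047 0 0 -0.5; -0.0124 -0.0101 0 0 -0.5; -0.0178 -0.0160 0 0 -0.5; -0.0225 -0.0224 0 0 -0.5; -0.0266 -0.0293 0 0 -0.5; -0.0300 -0.0366 0 0 -0.5; -0.0326 -0.0441 0 0 -0.5; -0.0345 -0.0519 0 0 -0.5"

```text
time_s: 54.05
tool_pos: [0.5301, -0.2905, 0.1055]
tool_rot: [180.0, -0.0, 90.1]
force: [4.1, 2.0, -5.5]
grip_width: 0.0312
```

Emit:
drive_tool --moves "-0.0011 -0.0079 0 0 -0.5; -0.0014 -0.0159 0 0 -0.5; -0.0009 -0.0239 0 0 -0.5; 0.0004 -0.0318 0 0 -0.5; 0.0025 -0.0395 0 0 -0.5; 0.0053 -0.0470 0 0 -0.5; 0.0089 -0.0541 0 0 -0.5; 0.0132 -0.0609 0 0 -0.5"

```text
time_s: 54.85
tool_pos: [0.4703, -0.277, 0.1059]
tool_rot: [179.9, 0.0, 90.1]
force: [7.2, 0.9, -4.3]
grip_width: 0.0311
```

```bash
python3 - <<'E'
from h import *
np.set_printoptions(precision=4,suppress=True)
o,y,_=toolx();print(o['tool_pos'],y,o['force'],o['qpos'])
d=o['tool_pos'][:2]-[.516,-.2128];print(np.hypot(*d),np.degrees(np.arctan2(d[1],d[0]))%360, 'planned',(287.4-np.degrees(7.2))%360)
E
```

```text
[ 0.4703 -0.277   0.1059] 90.11870666785025 [ 7.178   0.8602 -4.3005] [-15.9012  14.3441  49.6343 107.7719 -12.2799  63.2383  38.5287]
0.0788135285989147 234.5516631454251 planned 234.87038750580723
```

Emit:
drive_tool --moves "0.0047 -0.0060 0 0 -0.5; 0.0099 -0.0115 0 0 -0.5; 0.0156 -0.0165 0 0 -0.5; 0.0217 -0.0210 0 0 -0.5; 0.0283 -0.0248 0 0 -0.5; 0.0352 -0.0280 0 0 -0.5; 0.0423 -0.0306 0 0 -0.5; 0.0497 -0.0324 0 0 -0.5"

```text
time_s: 55.65
tool_pos: [0.4385, -0.2298, 0.1066]
tool_rot: [179.7, 0.2, 90.1]
force: [6.2, -2.5, -5.6]
grip_width: 0.0309
```

```bash
python3 - <<'E'
from h import *
np.set_printoptions(precision=4,suppress=True)
o,y,_=toolx();print(o['tool_pos'],y,o['force'])
d=o['tool_pos'][:2]-[.516,-.2128];a=np.degrees(np.arctan2(d[1],d[0]))%360;print(np.hypot(*d),a,'crank',np.radians(a-197.3))
E
```

```text
[ 0.4385 -0.2298  0.1066] 90.05901467316485 [ 6.1518 -2.4817 -5.5699]
0.07930086220555482 192.39273168379552 crank -0.08564798939656662
```

Just past the home notch (about -0.09 rad). Lower the pawl, ease back counter-clockwise onto it, then look at the force.

Emit:
drive_tool --moves "0 0 0.003 0 -0.5; 0 0 0.006 0 -0.5; 0 0 0.009 0 -0.5; 0 0 0.0115 0 -0.5; -0.003 0.001 0.012 0 -0.5; -0.005 0.0015 0.0125 0 -0.5; -0.007 0.002 0.0135 0 -0.5; -0.008 0.002 0.0135 0 -0.5"

```text
time_s: 56.45
tool_pos: [0.4401, -0.2353, 0.0928]
tool_rot: [179.9, -0.1, 90.1]
force: [5.1, 5.2, -0.4]
grip_width: 0.0309
```

```bash
python3 - <<'E'
from h import *
np.set_printoptions(precision=4,suppress=True)
o,y,_=toolx();print(o['tool_pos'],y,o['force'])
d=o['tool_pos'][:2]-[.516,-.2128];a=np.degrees(np.arctan2(d[1],d[0]))%360;print(np.hypot(*d),a,'crank',np.radians(a-197.3))
E
```

```text
[ 0.4401 -0.2353  0.0928] 90.10268413007071 [ 5.0874  5.2437 -0.4301]
0.079199077585966 196.47960040143786 crank -0.014318674176949212
```

The notch now resists counter-clockwise (+5 N) and the pawl height is back at its start value. Releasing.

Emit:
drive_tool --moves "0 0 0 0 -0.3; 0 0 0 0 0; 0 0 0 0 0.4; 0 0 0 0 0.7; 0 0 0 0 0.7; 0 0 0 0 0.7; 0 0 -0.02 0 0.7; 0 0 -0.04 0 0.7"

```text
time_s: 57.25
tool_pos: [0.4384, -0.2358, 0.132]
tool_rot: [-179.9, 0.0, 90.1]
force: [0.5, -0.1, 1.1]
grip_width: 0.0722
```

Emit:
drive_tool --moves "0 0 -0.04 0 0.7; 0 0 -0.08 0 0.7; 0.02 0 -0.12 0 0.7; 0.06 0 -0.15 0 0.7; 0.1 0.01 -0.15 0 0.7; 0.14 0.02 -0.15 0 0.7; 0.18 0.03 -0.15 0 0.7; 0.22 0.04 -0.15 0 0.7"

```text
time_s: 58.05
tool_pos: [0.479, -0.0143, 0.2822]
tool_rot: [180.0, -0.0, 90.1]
force: [0.8, -0.7, 0.1]
grip_width: 0.074
```

```bash
python3 - <<'E'
from h import *
np.set_printoptions(precision=4,suppress=True)
p,d=read_camera('top');P=cloud('top',d);s,_=read_camera('side')
m=(np.hypot(P[...,0]-.44,P[...,1]+.236)<.035)&(P[...,2]>.085)&(P[...,2]<.15);print(m.sum(),P[m].mean(0),np.percentile(P[m][:,2],95),cv2.minAreaRect(P[m][:,:2].astype(np.float32)*1000))
im=np.vstack([cv2.resize(p[90:270,220:500,::-1],(466,300),interpolation=2),cv2.resize(s[120:340,250:510,::-1],(466,300*466*220//(260*300)),interpolation=2)[:300]])
cv2.imwrite('pics/end8.png',im);print(get_obs()['tool_pos'])
E
```

```text
28 [ 0.4409 -0.2449  0.1344] 0.13854593560598946 ((440.5180358886719, -246.42845153808594), (12.108135223388672, 23.665218353271484), 82.12611389160156)
[ 0.4794 -0.0091  0.2814]
```

View pics/end8.png

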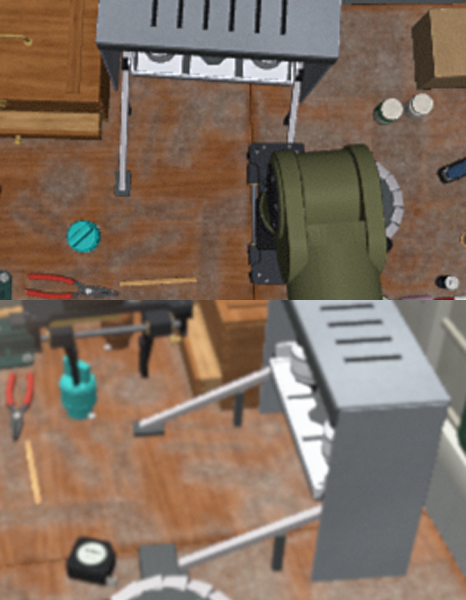

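The carriage is home with both canisters in the booth. Last check: the grip's position and height from the side view against the start.

```bash
python3 - <<'E'
from h import *
from scipy.optimize import least_squares
p,d=read_camera('side');P=cloud('side',d)
m=(np.hypot(P[...,0]-.44,P[...,1]+.237)<.035)&(P[...,2]>.085)&(P[...,2]<.142);Q=P[m];s=Q[Q[:,2]<.13]
print(len(Q),Q.mean(0),np.percentile(Q[:,2],[2,98]),least_squares(lambda c:np.hypot(s[:,0]-c[0],s[:,1]-c[1])-.016,[.44,-.237],loss='soft_l1',f_scale=.002).x)
print(sign_off())
E
```

```text
369 [ 0.43944701 -0.24904082  0.11837012] [0.08744163 0.1370394 ] [ 0.44006313 -0.23986556]
the job is handed in; nothing more can be done
None
```

I loaded the drying booth and handed the job in at about 58 s. Both canisters on the table are locked in the carriage, and it hangs home on the dropped pawl. The third canister was absent.

- **Lowering:** I held the crank grip with the pawl lifted and turned it back at about 1 rad/s to the lower stop. The load stayed under control throughout.
- **Canisters:** One went into socket_3 and one into socket_1. I pressed each to the floor and twisted it clockwise until the stop resisted with about 1 N m. I left the brown and turquoise look-alikes alone.
- **Winding up:** I wound the carriage up with the pawl held lifted until just past the home notch. Then I lowered the pawl, eased the crank back onto it and released the grip.

**Last checks:**
- The crank grip is back at its starting position and height to under 1 mm (side view).
- The pictures show the carriage and both canisters inside the booth.
- The highest wrist force I read was about 11 N.

**Readings that disagreed or needed mending:**
- The side and top cameras differed by about 4 mm on the sockets' y position. I used the top view, and both canisters went in without catching.
- The locked wings measured 174°, where about 176° was expected, with a 2° fitting step.
- One arm joint (j3) came within 5° of its limit before the second canister went in. I backed it off before twisting.

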